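# Make up the set-up tray for the foil stamping press

## Robot

A 7-joint arm with a two-finger parallel gripper is mounted at the origin on the work surface. World frame = base frame: x ahead of the robot, y to its left, z up, the work surface at z = 0. Lengths are in m, angles in rad, forces in N, time in s.
With the tool pointing down it reaches from about 0.425 to 0.925 m from the base axis. Payload 6.8 kg.
Tool frame: the origin (TCP) lies midway between the tips of the shut fingers; the grasp point (between the pads) lies 19 mm behind it; z points along the fingers, x is the direction in which the jaws open and shut, and the axes are right-handed (so a half turn about z gives the same grasp; the last joint's range is limited). The gripper opens to 85 mm and grips with 20 to 120 N. Pads are 22 mm wide; open, the fingers measure 114 mm over their backs; the gripper's body (76 mm by 85 mm) begins 54 mm behind the grasp point. The pads swing forward as they close: fully open they stand 13 mm farther back than shut.
Start: joints at [1.033, 0.477, 0.022, 1.555, -0.011, 1.109, -0.083], TCP at [0.281, -0.614, 0.201] pointing down, gripper open.
Joint ranges: [-2.96, 2.96], [-0.34, 2.1], [-1.41, 1.46], [0.24, 2.44], [-1.37, 4.51], [0.17, 1.92], [-2.96, 2.96]. Speed limits (rad/s): [2.39, 2.39, 3.14, 3.14, 3.14, 3.14, 3.14].

## Interface

Orientations are given as a unit quaternion [w, x, y, z].
In Python, from station import bot, imaging, nets gives the robot as it stands. The module is installed in compiled form; this text tells all that it offers.
- The arm moves only by the tool apply_moves, never from a script. Its argument "moves" is text: rows parted by semicolons, each of 7 numbers parted by spaces: the gripper command: -1 is fully open, 1 is shut, values between are in proportion, then the shift along the tool's x, y, z normalised to -1 to 1, where 1 is 120 mm, then the turn, a rotation vector about the tool's x, y, z normalised to -1 to 1, where 1 is 4 degrees. In form: hand dx dy dz rx ry rz; .... A call has 1 to 12 rows; each row shifts and turns the commanded pose from where the row before left it, along the tool's axes as they then stand; what a row does not reach is not made up. A row lasts 1/12 s, in which the tool goes at most 41.7 mm and 7.16 degrees, less where a joint would pass 70% of its speed; a pose out of reach is approached as far as the arm can. A call with a number of a shift or a turn outside -1 to 1 is refused whole. A call with a gripper value outside its range is refused whole. The fingers move at their own pace and stop on an object; "force" is the grip in N (left out, the last holds). Time passes only in rows, so rows that do not move let the fingers close. It gives the time, the measured TCP pose, the force and the opening at its end, in the units of the state.
- bot.get_obs(): the state, without advancing time (a new reading comes with each control period).
- imaging.read_camera(name): name is "side" or "top"; returns a dict with "image" (480x640x3 uint8, red, green, blue), "fx", "fy", "cx", "cy" (pixels), "view" (4x4, takes a point from world to camera coordinates). Camera axes: x right, y down, z forward; pixel columns grow to the right and rows downward; lengths in m; the calibration is good to about 2 mm. A picture is of the moment at which its call begins. There is no depth.
- bot.hand_in(): hands the job in, once; it reports no verdict.
Trained networks look in a picture, given as the dict that the camera call returned (one of the last four; its "shot" number tells which), for a name from the list of things; names that differ only in an ending like _2 or _b are one class to them, and where a whole thing is asked for, a point or a joint stands for the part that bears it (a point fixed in the world has none). Each returns a list of dicts, best first, with "score" (0 to 1); they miss things now and then, are a little off and sometimes report something else, mostly with a low value. They report only what shows in the picture. A call takes as long as a camera call.
- nets.spot_in(picture, name): "rect" ([left, top, right, bottom] in pixels, round what is visible of it).
- nets.outline_of(picture, name): "region" (480x640 bool, what is visible of it) and "rect" ([left, top, right, bottom] in pixels, round what is visible of it).
- nets.spot_point(picture, name): "location" ([column, row] in pixels: a listed point, or the origin of a listed thing).
The state is a dict: "t": time; "q": joint angles; "joint_vel": joint speeds; "joint_torque": joint torques, N m; "eef_pos": TCP position; "tool_rot": TCP orientation; "contact_force": force on the tool from outside, world axes, zero at the start; "torque": the same for the moment, N m; "gripper_width": opening from 0.0 (shut) to 1.0 (fully open).
Only numpy, scipy, OpenCV 4.12 (cv2) and the standard library are available. Lean on these libraries where they do the work, as an engineer would, in place of code of your own. Each camera call takes 0.05 s, during which the arm holds its last target.

## Task

Make up the set-up tray for the next job on the foil stamping press: the full roll of gold foil, the round die and the red screwdriver, each lying or standing in its own cell of the tray. The silver roll left in the tray from the last job is wrong: stand it back in a free bay of the blue foil rack and put the gold roll in its cell. Leave the copper roll, the nearly used-up gold roll, the bar-shaped die and the thread spool where they are.

Things in the scene. Friction and masses are not known exactly. Their poses are not given: they have to be found in the camera images.
- setup_tray: Fixed plywood set-up tray, 168 (x) by 160 (y) mm, 16 high, floor and walls 4 mm thick. Origin: centre of its underside, on the bench; z up. Cells, centre (x, y) in its frame and inner size x by y, mm: foil roll cell (-45, 41), 70 by 70; die cell (37, 41), 86 by 70; screwdriver trough (0, -37), 160 by 78. The die lies relief up, turned either way; the screwdriver along the trough, pointing either way.
- foil_rack: Blue plastic foil rack, fixed to the bench: square tray 164 by 164 mm, 20 mm high, floor and walls 4 mm thick, with four square bays of 76 mm, bay centres at (+-40, +-40) mm. Origin: centre of its underside, on the bench; z up. At the start three bays hold a roll each, upright near the bay's centre, and one is free; any free bay will do for the silver roll.
- gold_roll: Full roll of gold (yellow) foil on a white core, diameter 50 mm, 50 mm tall (core 53 mm), about 0.12 kg, standing in the foil rack; its origin is the centre of its underside, z along its axis, up
- silver_roll: Full roll of silver (light grey) foil on a white core, diameter 50 mm, 50 mm tall (core 53 mm), about 0.12 kg, standing in the tray's foil roll cell; its origin is the centre of its underside, z along its axis, up
- copper_roll: Full roll of copper (red-brown) foil, diameter 50 mm, 50 mm tall (core 53 mm), standing in the foil rack, not needed; its origin is the centre of its underside, z along its axis, up
- gold_stub: Nearly used-up roll of gold foil, only 33 mm in diameter, 50 mm tall (core 53 mm), standing in the foil rack, not needed; its origin is the centre of its underside, z along its axis, up
- round_die: Stamping die with a round relief: aluminium block 60 (x) by 34 (y) by 20 mm tall with a round brass relief of diameter 32 mm on top, 26 mm tall in all, about 0.15 kg, so bare aluminium shows at both ends; lies relief up on the bench. Origin: centre of its underside, z up.
- bar_die: Stamping die with a bar-shaped relief, the look-alike, not needed: the same block, 60 (x) by 34 (y) mm, its top covered by a rectangular brass relief 56 by 30 mm, 26 mm tall in all; lies on the bench. Origin: centre of its underside, z up.
- driver: Screwdriver lying on the bench, 130 mm long, about 0.11 kg: red eight-sided handle 28 mm across flats, 75 mm long, then a steel shaft 8 mm thick. Origin: on its axis, midway along the 130 mm; x along it towards the tip, so the handle's middle, near its balance point and the place to grip, is 27 mm from the origin towards -x. The axis lies 14 mm above what the handle rests on.
- thread_spool: Small spool of dark blue thread with white flanges, diameter 40 mm, 45 mm tall, standing on the bench, not needed. Origin: centre of its underside, z up.

How it is judged:
By the outcome, as a careful person would: the job done as asked, in the order asked, and still so for the second after the job is handed in, with the robot touching nothing.
It also fails if it takes over 112 s, if anything falls off the work surface, if the arm or the gripper's body presses on something with over 40 N, if the wrist force passes 120 N, or if a joint passes its speed limit or range.

## Working session

There is one attempt and no reset: what is moved stays moved. The work goes in short steps, Python scripts to look and compute and a tool call to move; the robot and the scene stay as the last step left them, time stands still between calls to the robot, and variables do not carry over. Pictures are saved under pics/ and viewed, and the job is handed in when it is done.

Besides the shell and the picture viewer there is one more tool, called after "Emit:" as a command line: name --argument value ..., lists and objects as JSON in quotes. apply_moves: Moves the arm, as the interface text tells. Scaled input: -1 to 1 covers 120 mm each way for a shift and 4 degrees each way for a turn. Its arguments: {"type":"object","properties":{"moves":{"type":"string"},"force":{"type":"number"}},"required":["moves"]}

```bash
mkdir -p pics; cat > h.py <<'E'
import numpy as np, cv2
from station import bot, imaging, nets
def shot(name,fn=None):
    p=imaging.read_camera(name)
    if fn: cv2.imwrite('pics/'+fn,cv2.cvtColor(p['image'],cv2.COLOR_RGB2BGR))
    return p
def ray(p,uv):
    V=np.array(p['view']);R=V[:3,:3];t=V[:3,3]
    d=R.T@np.array([(uv[0]-p['cx'])/p['fx'],(uv[1]-p['cy'])/p['fy'],1.]);o=-R.T@t
    return o,d
def atz(p,uv,z):
    o,d=ray(p,uv);return o+d*(z-o[2])/d[2]
def proj(p,X):
    V=np.array(p['view']);c=V[:3,:3]@np.array(X)+V[:3,3]
    return np.array([p['fx']*c[0]/c[2]+p['cx'],p['fy']*c[1]/c[2]+p['cy']])
E
python3 - <<'E'
from h import *
a=shot('top','t0.png');b=shot('side','s0.png')
for n,p in(('top',a),('side',b)):
    V=np.array(p['view']);print(n,-V[:3,:3].T@V[:3,3],p['fx'],V[:3,:3].round(2).tolist())
    for k in 'setup_tray foil_rack gold_roll silver_roll copper_roll gold_stub round_die bar_die driver thread_spool'.split():
        r=nets.spot_in(p,k)[:2];s=nets.spot_point(p,k)[:2]
        print(k,[(np.round(x['rect']).tolist(),round(x['score'],2)) for x in r],[(np.round(x['location'],1).tolist(),round(x['score'],2),atz(p,x['location'],0).round(3).tolist()) for x in s])
print(bot.get_obs())
E
```

```text
top [ 0.33410912 -0.00873393  1.15392861] 574.1497784864947 [[-0.03, -1.0, -0.0], [-0.98, 0.03, -0.18], [0.18, -0.0, -0.98]]
setup_tray [([418.0, 220.0, 506.0, 314.0], 0.61)] [([460.6, 264.3], 0.68, [0.494, -0.306, 0.0])]
foil_rack [([127.0, 200.0, 220.0, 288.0], 0.74)] [([174.9, 247.0], 0.66, [0.546, 0.275, 0.0])]
gold_roll [([136.0, 211.0, 167.0, 237.0], 0.94)] [([155.6, 224.1], 0.81, [0.596, 0.315, 0.0]), ([352.2, 200.2], 0.49, [0.635, -0.091, 0.0])]
silver_roll [([429.0, 270.0, 460.0, 297.0], 0.77)] [([439.1, 284.1], 0.71, [0.455, -0.259, 0.0])]
copper_roll [([174.0, 253.0, 204.0, 280.0], 0.86)] [([193.3, 265.4], 0.56, [0.507, 0.237, 0.0])]
gold_stub [([138.0, 249.0, 165.0, 272.0], 0.84)] [([152.9, 263.8], 0.61, [0.513, 0.319, 0.0])]
round_die [([257.0, 253.0, 283.0, 286.0], 0.85)] [([273.5, 269.9], 0.64, [0.494, 0.074, 0.0])]
bar_die [([249.0, 189.0, 285.0, 212.0], 0.83)] [([266.6, 197.1], 0.72, [0.646, 0.086, 0.0])]
driver [([322.0, 251.0, 376.0, 296.0], 0.74)] [([352.7, 271.8], 0.64, [0.485, -0.086, 0.0]), ([192.3, 268.2], 0.42, [0.502, 0.239, 0.0])]
thread_spool [([344.0, 182
[... 1376 characters left out ...]
't': 2.1, 'q': array([ 1.0329062 ,  0.47700233,  0.02239111,  1.55538975, -0.01149032,
        1.10928301, -0.08310834]), 'joint_vel': array([ 0.00096631,  0.00074927, -0.00323335, -0.00114595, -0.00074965,
       -0.00067954,  0.00132463]), 'joint_torque': array([ 4.33209095e-05, -5.96310461e+01,  1.60641141e+00, -2.81536907e+01,
        1.25508619e-02,  1.56704995e-03,  9.66831522e-06]), 'eef_pos': array([ 0.28128079, -0.61363252,  0.20101051]), 'tool_rot': array([ 6.85920268e-06,  8.41624750e-01, -5.40062756e-01,  2.24409805e-05]), 'contact_force': array([-0.1105325 , -0.66929673, -0.02955487]), 'torque': array([ 0.02095704,  0.01636153, -0.00502621]), 'gripper_width': 1.0006983280382409}
```

View pictures.

```bash
python3 - <<'E'
import cv2
t=cv2.imread('pics/t0.png');s=cv2.imread('pics/s0.png')
cv2.imwrite('pics/t0c.png',cv2.resize(t[170:330,110:520],None,fx=1.95,fy=1.95,interpolation=cv2.INTER_CUBIC))
cv2.imwrite('pics/t0rack.png',cv2.resize(t[190:300,115:290],None,fx=4.5,fy=4.5,interpolation=cv2.INTER_CUBIC))
cv2.imwrite('pics/t0tray.png',cv2.resize(t[205:330,310:520],None,fx=3.8,fy=3.8,interpolation=cv2.INTER_CUBIC))
cv2.imwrite('pics/s0c.png',s)
E
```

```text
(no output)
```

View pics/t0rack.png

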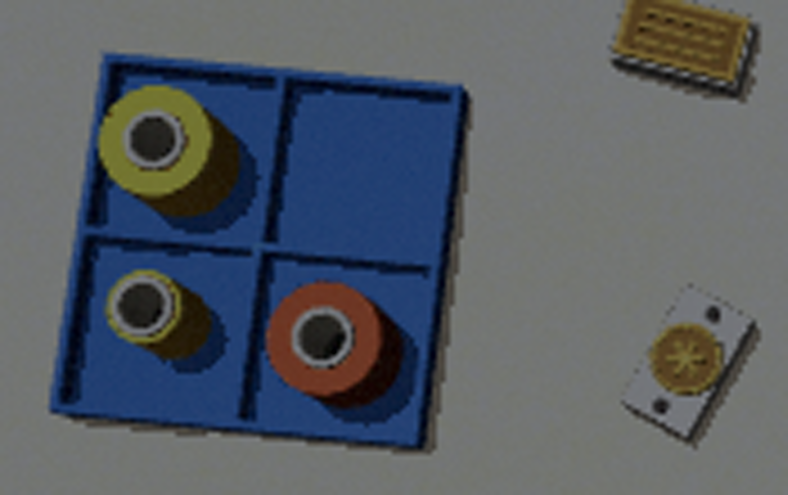

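View pics/t0tray.png

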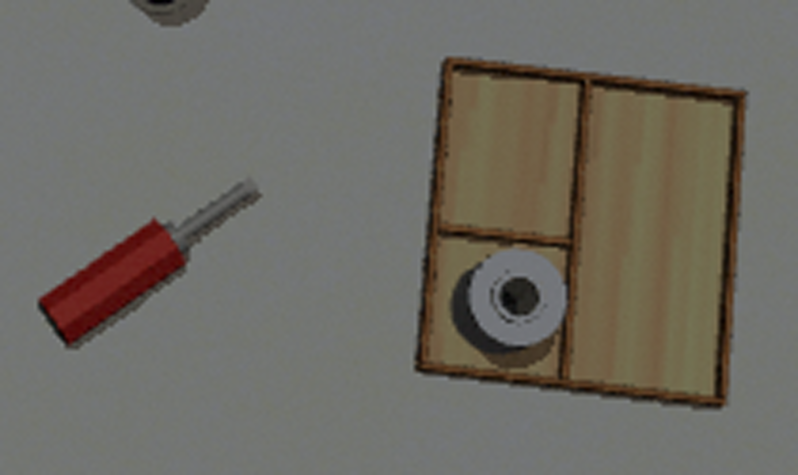

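View pics/s0c.png

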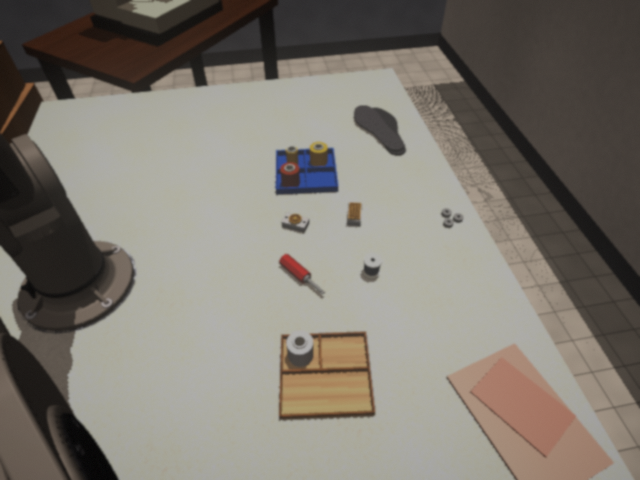

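```bash
python3 - <<'E'
from h import *
import pickle
a=shot('top');b=shot('side');pickle.dump((a,b),open('cal.pkl','wb'))
T=lambda u,v:(u/3.8+310,v/3.8+205)
K=lambda u,v:(u/4.5+115-.4,v/4.5+190-.4)
img=a['image'];
def mask(uv,z,n):print(n,atz(a,uv,z).round(4))
tc=np.array([atz(a,T(*c),.016) for c in [(447,60),(745,92),(722,407),(418,370)]])
print('tray',tc.round(4).tolist(),tc.mean(0))
rc=np.array([atz(a,K(*c),.02) for c in [(103,54),(465,87),(433,449),(52,410)]])
print('rack',rc.round(4).tolist(),rc.mean(0))
for n,uv,z in [('gold',K(154,139),.053),('stub',K(144,304),.053),('cop',K(323,336),.053),('silver',T(519,296),.053),('die',K(685,359),.026),('dieh1',K(713,315),.02),('dieh2',K(661,406),.02)]:mask(uv,z,n)
for n in('gold_roll','foil_rack','setup_tray','driver','round_die','silver_roll'):
    r=nets.outline_of(a,n)
    if r:
        m=r[0]['region'].astype(np.uint8);c,_=cv2.findContours(m,0,1);c=max(c,key=cv2.contourArea)
        print(n,r[0]['score'],cv2.minAreaRect(c),atz(a,cv2.minAreaRect(c)[0],{'gold_roll':.025,'foil_rack':.02,'setup_tray':.016,'driver':.014,'round_die':.013,'silver_roll':.025}[n]).round(4))
hsv=cv2.cvtColor(img,cv2.COLOR_RGB2HSV)
m=((hsv[...,0]<8)|(hsv[...,0]>172))&(hsv[...,1]>150);m=m.astype(np.uint8);m[:, :310]=0;m[:,400:]=0;m[:240]=0;m[310:]=0
pts=cv2.findNonZero(m);print(len(pts));R=cv2.minAreaRect(pts);print(R,atz(a,R[0],.016))
bx=cv2.boxPoints(R);print([atz(a,p,.014).round(4).tolist() for p in bx])
E
```

```text
tray [[0.583, -0.2413, 0.016], [0.561, -0.3984, 0.016], [0.395, -0.3721, 0.016], [0.4185, -0.2159, 0.016]] [ 0.48938798 -0.30693099  0.016     ]
rack [[0.639, 0.3474, 0.02], [0.6189, 0.1834, 0.02], [0.4554, 0.1972, 0.02], [0.4774, 0.3656, 0.02]] [0.54770199 0.27341131 0.02      ]
gold [0.5912 0.3137 0.053 ]
stub [0.5182 0.3164 0.053 ]
cop [0.5021 0.2388 0.053 ]
silver [ 0.4517 -0.2625  0.053 ]
die [0.4914 0.0852 0.026 ]
dieh1 [0.5116 0.073  0.02  ]
dieh2 [0.4717 0.0966 0.02  ]
gold_roll 0.93 ((152.00001525878906, 223.00003051757812), (31.11269760131836, 25.455841064453125), 45.0) [0.5923 0.3154 0.025 ]
foil_rack 0.87 ((172.2317352294922, 245.3325958251953), (84.5931396484375, 84.52581024169922), 6.766174793243408) [0.5464 0.2751 0.02  ]
driver 0.6 ((267.2206115722656, 270.1323547363281), (17.66435432434082, 29.49775505065918), 30.963756561279297) [0.4916 0.0854 0.014 ]
round_die 0.97 ((267.18121337890625, 270.0206298828125), (18.896265029907227, 31.426044464111328), 28.300758361816406) [0.4919 0.0856 0.013 ]
silver_roll 0.68 ((443.0, 283.5), (27.0, 30.0), 90.0) [ 0.4537 -0.2618  0.025 ]
525
((339.17803955078125, 278.6460266113281), (13.914019584655762, 38.01057052612305), 55.304847717285156) [ 0.47013917 -0.05789899  0.016     ]
[[0.4613, -0.0186, 0.014], [0.5031, -0.0826, 0.014], [0.4795, -0.0975, 0.014], [0.438, -0.0337, 0.014]]
```

Emit:
apply_moves --moves "-1 0 0 0 0 0 -0.86;-1 0 0 0 0 0 -0.86;-1 0 0 0 0 0 -0.86;-1 0 0 0 0 0 -0.86;-1 -0.141 -0.293 0 0 0 0;-1 -0.141 -0.293 0 0 0 0;-1 -0.141 -0.293 0 0 0 0;-1 -0.141 -0.293 0 0 0 0;-1 -0.141 -0.293 0 0 0 0;-1 -0.141 -0.293 0 0 0 0;-1 -0.141 -0.293 0 0 0 0;-1 -0.141 -0.293 0 0 0 0" --force 50

```text
t: 3.5
eef_pos: [0.4182, -0.3312, 0.2013]
tool_rot: [0.0, 0.9, -0.435, 0.0]
contact_force: [1.2, 0.1, -0.2]
gripper_width: 1.003
```

```bash
cat >> h.py <<'E'
def go(x,y,z,phi=None):
    o=bot.get_obs();p=o['eef_pos'];q=o['tool_rot']
    f=2*np.arctan2(q[2],q[1]); 
    d=np.array([x,y,z])-p
    fd=np.degrees(f)
    if phi is not None: print('turn deg',-( (phi-fd+180)%360-180)); f=np.radians(phi)
    c,s=np.cos(f),np.sin(f)
    t=np.array([d[0]*c+d[1]*s,d[0]*s-d[1]*c,-d[2]])
    print('t',round(o['t'],2),'pos',p.round(4),'phi',fd.round(2),'tilt',np.round(2*np.array([q[0],q[3]]),4),'F',o['contact_force'].round(1),'w',round(o['gripper_width'],3),'q',o['q'].round(2))
    print('units',(t/.12).round(3),'mm',(t*1000).round(1),'xy rows',np.hypot(*t[:2])/.0417)
E
python3 -c "
from h import *
go(.4517,-.2625,.021)"
```

```text
t 3.5 pos [ 0.4182 -0.3312  0.2013] phi -51.63 tilt [0.0003 0.0007] F [ 1.2  0.1 -0.2] w 1.003 q [ 0.69  0.25 -0.16  1.88  0.05  1.01 -0.39]
units [-0.276 -0.574  1.503] mm [-33.1 -68.9 180.3] xy rows 1.8322012454466015
```

Emit:
apply_moves --moves "-1 -0.138 -0.287 0 0 0 0;-1 -0.138 -0.287 0 0 0 0;-1 0 0 0.25 0 0 0;-1 0 0 0.25 0 0 0;-1 0 0 0.25 0 0 0;-1 0 0 0.2 0 0 0;-1 0 0 0 0 0 0;-1 0 0 0 0 0 0"

```text
t: 4.17
eef_pos: [0.4505, -0.2638, 0.0865]
tool_rot: [-0.0, 0.9, -0.435, -0.001]
contact_force: [-0.4, 0.9, 0.9]
gripper_width: 1.002
```

```bash
python3 -c "
from h import *
go(.4517,-.2625,.021)
shot('side','s1.png');shot('top','t1.png')
import cv2
s=cv2.imread('pics/s1.png');cv2.imwrite('pics/s1c.png',cv2.resize(s[250:430,220:420],None,fx=3,fy=3,interpolation=2))
"
```

```text
t 4.17 pos [ 0.4505 -0.2638  0.0865] phi -51.61 tilt [-0.0001 -0.0024] F [-0.4  0.9  0.9] w 1.002 q [ 0.57  0.38 -0.19  2.01  0.1   0.76 -0.59]
units [-0.002 -0.015  0.546] mm [-0.3 -1.8 65.5] xy rows 0.0433696691249149
```

View pics/s1c.png

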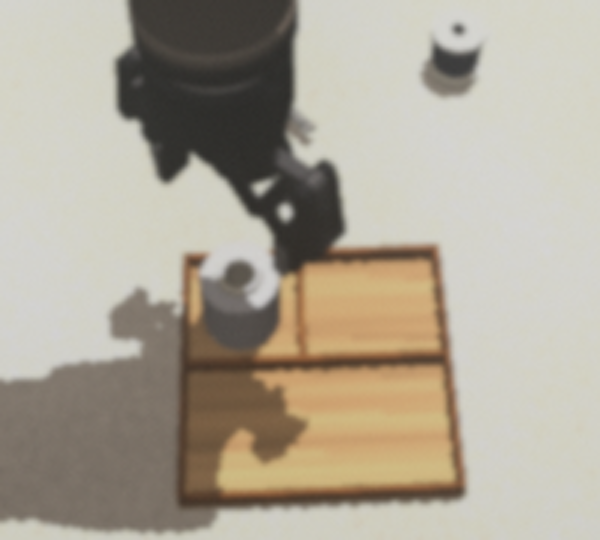

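Emit:
apply_moves --moves "-1 0 -0.015 0.18 0 0 0;-1 0 0 0.18 0 0 0;-1 0 0 0.186 0 0 0;-1 0 0 0 0 0 0;0.3 0 0 0 0 0 0;1 0 0 0 0 0 0;1 0 0 0 0 0 0;1 0 0 0 0 0 0;1 0 0 0 0 0 0;1 0 0 0 0 0 0;1 0 0 0 0 0 0;1 0 0 0 0 0 0" --force 50

```text
t: 5.27
eef_pos: [0.4517, -0.2612, 0.0239]
tool_rot: [-0.0, 0.9, -0.435, -0.001]
contact_force: [-9.2, 8.6, 26.4]
gripper_width: 0.275
```

```bash
python3 -c "
from h import *
go(.5826,.2299,.13)
shot('side','s2.png')
import cv2
s=cv2.imread('pics/s2.png');cv2.imwrite('pics/s2c.png',cv2.resize(s[250:430,220:420],None,fx=3,fy=3,interpolation=2))
"
```

```text
t 5.27 pos [ 0.4517 -0.2612  0.0239] phi -51.57 tilt [-0.0005 -0.0026] F [-9.2  8.6 26.4] w 0.275 q [ 0.55  0.48 -0.18  2.05  0.14  0.63 -0.62]
units [-2.528 -3.398 -0.885] mm [-303.3 -407.8 -106.1] xy rows 12.187360243718931
```

View pics/s2c.png

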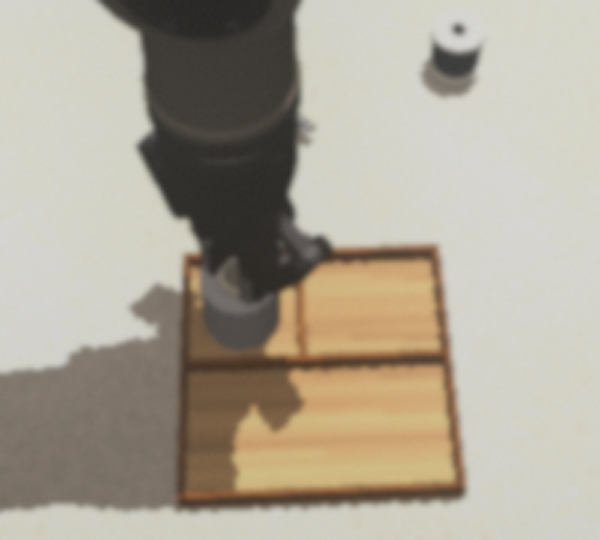

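```bash
python3 -c "
from h import *
go(.4517,-.2625,.021)
shot('top','t2.png');go(.4517,-.2625,.021)
s=cv2.imread('pics/t2.png');cv2.imwrite('pics/t2c.png',cv2.resize(s[205:330,380:520],None,fx=4.5,fy=4.5,interpolation=2))
s=cv2.imread('pics/s2.png');cv2.imwrite('pics/s2d.png',cv2.resize(s[290:380,260:350],None,fx=6.5,fy=6.5,interpolation=2))
"
```

```text
t 5.32 pos [ 0.4517 -0.2612  0.0239] phi -51.57 tilt [-0.0005 -0.0025] F [-9.3  8.3 25.8] w 0.276 q [ 0.55  0.48 -0.18  2.05  0.14  0.63 -0.62]
units [0.009 0.007 0.024] mm [1.  0.9 2.9] xy rows 0.03215346234722534
t 5.37 pos [ 0.4517 -0.2612  0.0238] phi -51.57 tilt [-0.0005 -0.0026] F [-8.6  7.6 26.9] w 0.271 q [ 0.55  0.48 -0.18  2.05  0.14  0.63 -0.62]
units [0.009 0.007 0.024] mm [1.1 0.8 2.8] xy rows 0.03228432816321336
```

View pics/t2c.png

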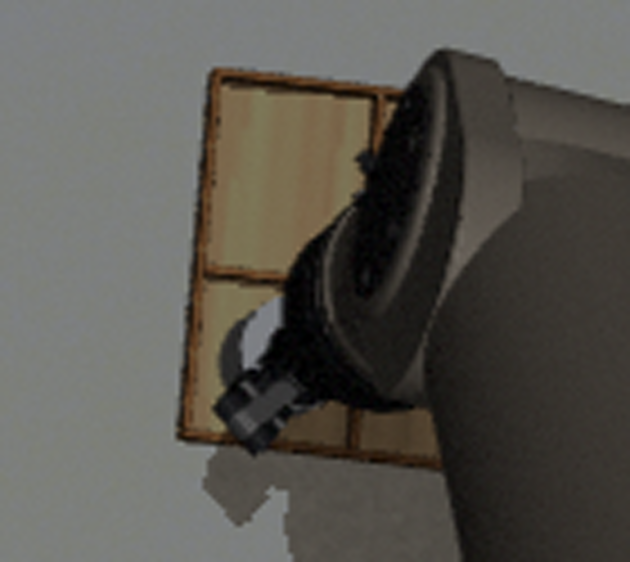

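View pics/s2d.png

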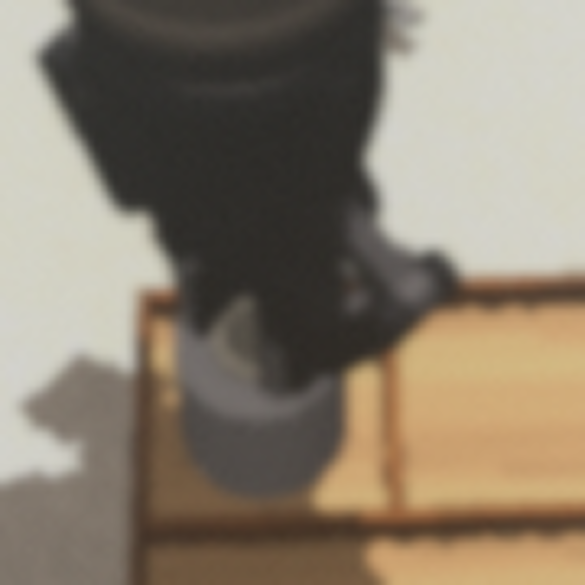

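```bash
python3 -c "
from h import *
import pickle
a,b=pickle.load(open('cal.pkl','rb'))
f=np.radians(-51.6);x=np.array([np.cos(f),np.sin(f),0]);c=np.array([.4517,-.2612,0])
for z in(.024,.04,.055,.07,.09):
  for r in(0,.012,.025,.04,-.012,-.025,-.04,):
    X=c+r*x+[0,0,z];s=proj(b,X);t=proj(a,X)
    print(z,r,'side',((s-[260,290])*6.5).round(),'top',((t-[380,205])*4.5).round())
for n,X in(('rolltop',[.4517,-.2625,.057]),('rollbot',[.4517,-.2625,.004])):print(n,((proj(b,X)-[260,290])*6.5).round(),((proj(a,X)-[380,205])*4.5).round())
"
```

```text
0.024 0 side [260. 397.] top [282. 358.]
0.024 0.012 side [290. 422.] top [302. 341.]
0.024 0.025 side [323. 449.] top [324. 322.]
0.024 0.04 side [362. 481.] top [349. 300.]
0.024 -0.012 side [230. 373.] top [262. 376.]
0.024 -0.025 side [198. 347.] top [240. 395.]
0.024 -0.04 side [161. 317.] top [214. 417.]
0.04 0 side [257. 370.] top [290. 354.]
0.04 0.012 side [288. 395.] top [311. 336.]
0.04 0.025 side [322. 423.] top [333. 317.]
0.04 0.04 side [361. 455.] top [358. 295.]
0.04 -0.012 side [227. 346.] top [269. 372.]
0.04 -0.025 side [195. 319.] top [247. 391.]
0.04 -0.04 side [158. 289.] top [221. 413.]
0.055 0 side [255. 345.] top [298. 350.]
0.055 0.012 side [286. 370.] top [318. 332.]
0.055 0.025 side [320. 397.] top [341. 313.]
0.055 0.04 side [361. 430.] top [367. 290.]
0.055 -0.012 side [224. 320.] top [277. 368.]
0.055 -0.025 side [192. 293.] top [254. 388.]
0.055 -0.04 side [154. 263.] top [228. 410.]
0.07 0 side [253. 318.] top [306. 346.]
0.07 0.012 side [284. 343.] top [327. 328.]
0.07 0.025 side [319. 371.] top [349. 308.]
0.07 0.04 side [360. 404.] top [376. 285.]
0.07 -0.012 side [222. 293.] top [284. 364.]
0.07 -0.025 side [188. 266.] top [262. 384.]
0.07 -0.04 side [151. 236.] top [235. 407.]
0.09 0 side [250. 281.] top [317. 341.]
0.09 0.012 side [282. 307.] top [338. 322.]
0.09 0.025 side [317. 335.] top [361. 302.]
0.09 0.04 side [358. 368.] top [388. 279.]
0.09 -0.012 side [218. 256.] top [295. 359.]
0.09 -0.025 side [184. 229.] top [272. 379.]
0.09 -0.04 side [146. 199.] top [245. 403.]
rolltop [256. 345.] [302. 349.]
rollbot [263. 434.] [275. 363.]
```

Emit:
apply_moves --moves "-1 0 0 -0.04 0 0 0;-1 0 0 0 0 0 0;-1 0 0 0 0 0 0;-1 0 0 -0.2 0 0 0;-1 0 0 -0.3 0 0 0;-1 0 0 -0.3 0 0 0;-1 0 0 -0.3 0 0 0;-1 0 0 0 0 0 0;-1 0 0 0 0 0 0;-1 0 0 0 0 0 0;-1 0 0 0 0 0 0"

```text
t: 6.28
eef_pos: [0.4515, -0.2627, 0.1568]
tool_rot: [0.0, 0.9, -0.435, -0.001]
contact_force: [0.1, 0.9, -0.5]
gripper_width: 1.005
```

```bash
python3 -c "
from h import *
go(.4517,-.2625,.021)
shot('side','s3.png');shot('top','t3.png')
s=cv2.imread('pics/s3.png');cv2.imwrite('pics/s3c.png',cv2.resize(s[200:430,200:400],None,fx=2.6,fy=2.6,interpolation=2))
s=cv2.imread('pics/t3.png');cv2.imwrite('pics/t3c.png',cv2.resize(s[205:330,380:520],None,fx=4.5,fy=4.5,interpolation=2))
p=bot.get_obs()['eef_pos'];f=np.radians(-51.6);x=np.array([np.cos(f),np.sin(f),0])
b=imaging.read_camera('side')
for dz in(0,.013,.03,.045):
  for r in(-.0425,0,.0425): print(dz,r,((proj(b,p+r*x+[0,0,dz])-[200,200])*2.6).round())
"
```

```text
t 6.28 pos [ 0.4515 -0.2627  0.1568] phi -51.62 tilt [ 0.     -0.0027] F [ 0.1  0.9 -0.5] w 1.005 q [ 0.58  0.29 -0.21  1.95  0.07  0.91 -0.56]
units [-0.    -0.002  1.132] mm [ -0.   -0.3 135.8] xy rows 0.006247372239122637
0 -0.0425 [204. 259.]
0 0 [251. 296.]
0 0.0425 [301. 334.]
0.013 -0.0425 [203. 248.]
0.013 0 [250. 284.]
0.013 0.0425 [300. 323.]
0.03 -0.0425 [201. 233.]
0.03 0 [249. 269.]
0.03 0.0425 [300. 308.]
0.045 -0.0425 [199. 219.]
0.045 0 [248. 256.]
0.045 0.0425 [299. 295.]
```

View pics/s3c.png

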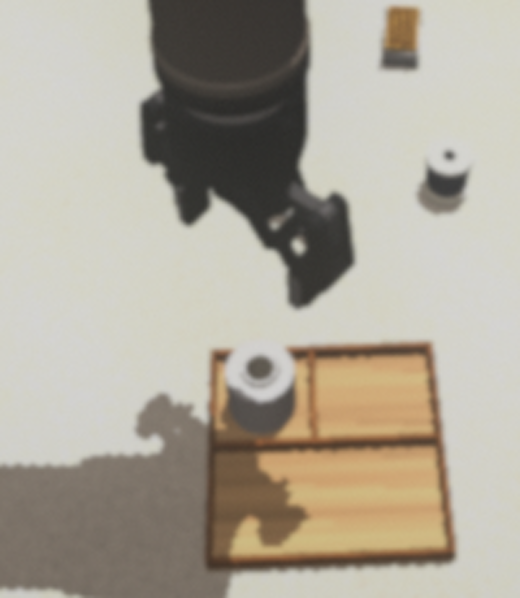

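View pics/t3c.png

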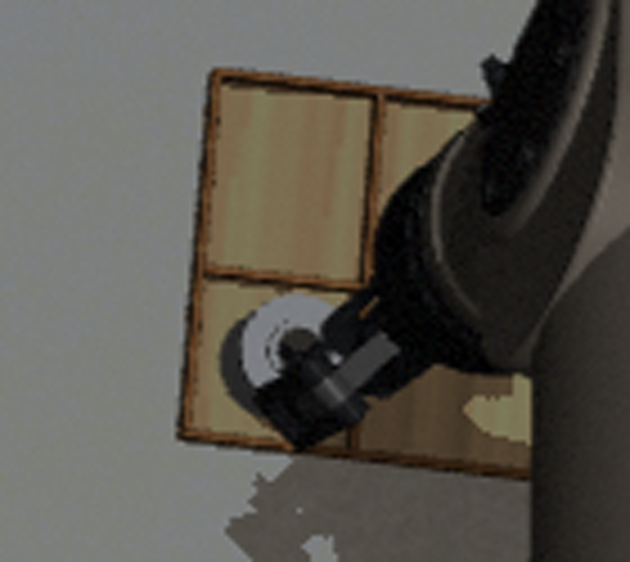

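Emit:
apply_moves --moves "1 -0.144 -0.258 0 0 0 0;1 -0.144 -0.258 0 0 0 0;1 -0.144 -0.258 0 0 0 0;1 -0.144 -0.258 0 0 0 0;1 -0.144 -0.258 0 0 0 0;1 -0.144 -0.258 0 0 0 0;1 -0.144 -0.258 0 0 0 0;1 -0.144 -0.258 0 0 0 0;1 0 0 0.2 0 0 0;1 0 0 0.2 0 0 0;1 0 0 0.2 0 0 0;1 0 0 0 0 0 0" --force 50

```text
t: 7.43
eef_pos: [0.5568, -0.0009, 0.0812]
tool_rot: [0.002, 0.9, -0.435, -0.004]
contact_force: [-0.0, -0.8, -0.6]
gripper_width: 0.0
```

```bash
python3 -c "
from h import *
go(.56,0,.03)
b=shot('side','s4.png');a=shot('top','t4.png')
p=bot.get_obs()['eef_pos']
for dz in(0,.03): print((proj(b,p+[0,0,dz])).round(),(proj(a,p+[0,0,dz])).round())
u=proj(b,p).astype(int);s=cv2.imread('pics/s4.png');cv2.circle(s,u,1,(0,0,255),-1);cv2.imwrite('pics/s4c.png',cv2.resize(s[u[1]-60:u[1]+40,u[0]-60:u[0]+60],None,fx=5,fy=5,interpolation=2))
u=proj(a,p).astype(int);s=cv2.imread('pics/t4.png');cv2.circle(s,u,1,(0,0,255),-1);cv2.imwrite('pics/t4c.png',cv2.resize(s[u[1]-60:u[1]+60,u[0]-60:u[0]+60],None,fx=5,fy=5,interpolation=2))
"
```

```text
t 7.43 pos [ 0.5568 -0.0009  0.0812] phi -51.56 tilt [ 0.0044 -0.0082] F [-0.  -0.8 -0.6] w 0.0 q [ 0.13  0.45 -0.31  1.92  0.18  0.8  -1.17]
units [ 0.01  -0.025  0.427] mm [ 1.2 -3.1 51.2] xy rows 0.07890423202801304
[330. 223.] [309. 228.]
[330. 214.] [309. 225.]
```

View pics/s4c.png

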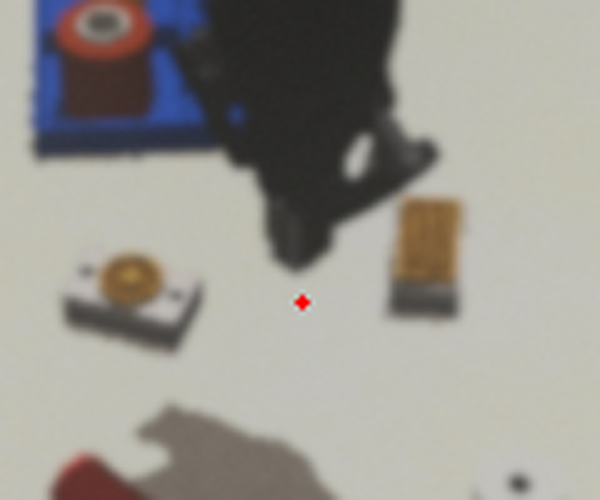

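View pics/t4c.png

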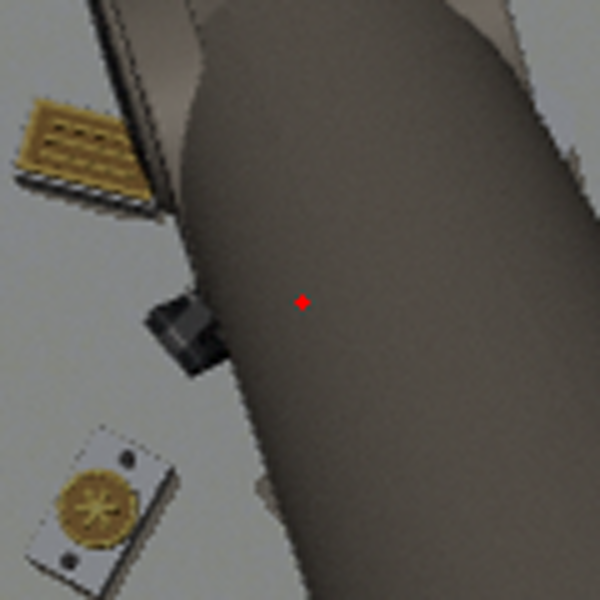

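Emit:
apply_moves --moves "1 0 0 0.2 0 0 0;1 0 0 0.2 0 0 0;1 0 0 0.15 0 0 0;1 0 0 0 0 0 0"

```text
t: 7.87
eef_pos: [0.5595, -0.0012, 0.0187]
tool_rot: [0.001, 0.9, -0.436, -0.001]
contact_force: [-1.4, -0.0, -0.1]
gripper_width: 0.001
```

```bash
python3 -c "
from h import *
go(.56,0,.003)
b=shot('side','s5.png')
p=bot.get_obs()['eef_pos']
u=proj(b,p).astype(int);s=cv2.imread('pics/s5.png');cv2.circle(s,u,1,(0,0,255),-1);cv2.imwrite('pics/s5c.png',cv2.resize(s[u[1]-60:u[1]+40,u[0]-60:u[0]+60],None,fx=5,fy=5,interpolation=2))
"
```

```text
t 7.87 pos [ 0.5595 -0.0012  0.0187] phi -51.64 tilt [ 0.0016 -0.0029] F [-1.4 -0.  -0.1] w 0.001 q [ 0.11  0.55 -0.28  1.95  0.23  0.68 -1.21]
units [-0.005 -0.01   0.131] mm [-0.6 -1.2 15.7] xy rows 0.03164482105801556
```

View pics/s5c.png

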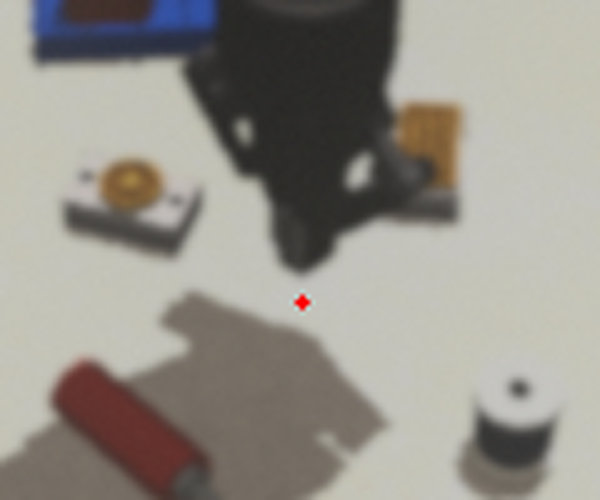

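Emit:
apply_moves --moves "1 0 0 0.09 0 0 0;1 0 0 0.08 0 0 0;1 0 0 0 0 0 0"

```text
t: 8.17
eef_pos: [0.5606, -0.001, -0.0008]
tool_rot: [0.0, 0.9, -0.435, -0.0]
contact_force: [-1.0, 0.1, 0.7]
gripper_width: -0.005
```

```bash
python3 -c "
from h import *
go(.56,0,.003)
b=shot('side','s6.png')
p=bot.get_obs()['eef_pos']
u=proj(b,p).astype(int);s=cv2.imread('pics/s6.png');cv2.circle(s,u,1,(0,0,255),-1);cv2.imwrite('pics/s6c.png',cv2.resize(s[u[1]-60:u[1]+40,u[0]-60:u[0]+60],None,fx=5,fy=5,interpolation=2))
"
```

```text
t 8.17 pos [ 0.5606 -0.001  -0.0008] phi -51.62 tilt [ 0.0004 -0.0005] F [-1.   0.1  0.7] w -0.005 q [ 0.1   0.58 -0.27  1.96  0.24  0.64 -1.23]
units [-0.009 -0.002 -0.032] mm [-1.1 -0.2 -3.8] xy rows 0.027705741358751562
```

View pics/s6c.png

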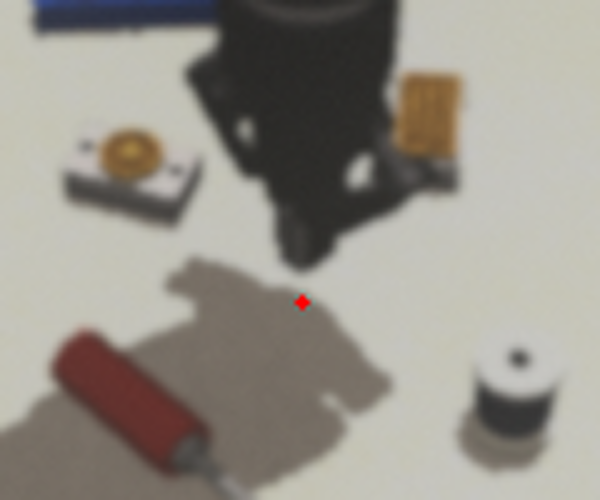

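Emit:
apply_moves --moves "1 0 0 0.08 0 0 0;1 0 0 0.04 0 0 0;1 0 0 0 0 0 0"

```text
t: 8.47
eef_pos: [0.56, -0.0009, -0.0156]
tool_rot: [0.0, 0.9, -0.435, -0.001]
contact_force: [0.3, -0.0, 0.1]
gripper_width: -0.002
```

Emit:
apply_moves --moves "1 0 0 0.03 0 0 0;1 0 0 0 0 0 0"

```text
t: 8.63
eef_pos: [0.5606, -0.0008, -0.0186]
tool_rot: [0.0, 0.9, -0.435, -0.0]
contact_force: [-0.2, 0.2, 0.5]
gripper_width: -0.003
```

Emit:
apply_moves --moves "1 0 0 0.03 0 0 0;1 0 0 0 0 0 0"

```text
t: 8.8
eef_pos: [0.5607, -0.0009, -0.0221]
tool_rot: [0.0, 0.9, -0.435, -0.0]
contact_force: [-0.5, 1.2, 0.5]
gripper_width: 0.002
```

Emit:
apply_moves --moves "1 0 0 0.025 0 0 0;1 0 0 0 0 0 0"

```text
t: 8.97
eef_pos: [0.5607, -0.0009, -0.0251]
tool_rot: [0.0, 0.9, -0.435, -0.0]
contact_force: [0.0, -0.3, -0.2]
gripper_width: -0.001
```

Emit:
apply_moves --moves "1 0 0 0.025 0 0 0;1 0 0 0 0 0 0"

```text
t: 9.13
eef_pos: [0.5606, -0.0009, -0.0281]
tool_rot: [0.0, 0.9, -0.435, -0.0]
contact_force: [-0.4, -0.3, -0.2]
gripper_width: 0.001
```

Emit:
apply_moves --moves "1 0 0 0.02 0 0 0;1 0 0 0 0 0 0"

```text
t: 9.3
eef_pos: [0.5611, -0.0008, -0.0301]
tool_rot: [-0.0, 0.9, -0.435, 0.0]
contact_force: [-1.0, 0.8, 0.7]
gripper_width: -0.004
```

```bash
python3 -c "
from h import *
b=shot('side','s7.png')
p=bot.get_obs()['eef_pos'];go(*p)
u=proj(b,p).astype(int);s=cv2.imread('pics/s7.png');cv2.circle(s,u,1,(0,0,255),-1);cv2.imwrite('pics/s7c.png',cv2.resize(s[u[1]-60:u[1]+40,u[0]-60:u[0]+60],None,fx=5,fy=5,interpolation=2))
"
```

```text
t 9.35 pos [ 0.561  -0.0008 -0.0301] phi -51.61 tilt [-0.0001  0.0002] F [0.9 0.4 0.1] w -0.002 q [ 0.08  0.62 -0.25  1.97  0.27  0.58 -1.24]
units [ 0. -0. -0.] mm [ 0. -0. -0.] xy rows 0.0
```

View pics/s7c.png

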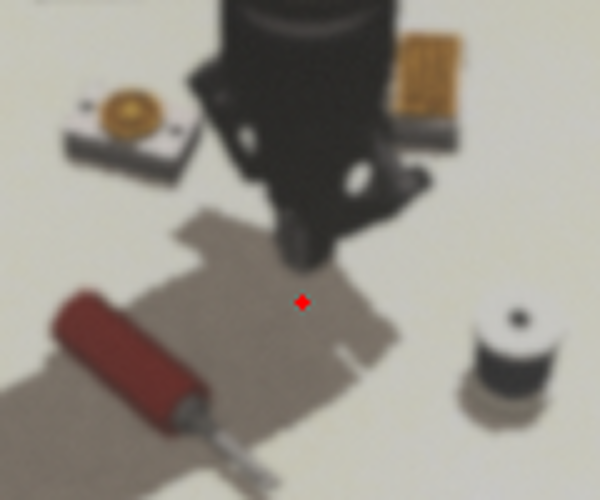

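Emit:
apply_moves --moves "1 0 0 0.017 0 0 0;1 0 0 0 0 0 0"

```text
t: 9.52
eef_pos: [0.561, -0.0009, -0.0303]
tool_rot: [0.0, 0.9, -0.435, 0.0]
contact_force: [-7.0, -0.1, 22.7]
gripper_width: 0.0
```

Emit:
apply_moves --moves "1 0 0 0.017 0 0 0;1 0 0 0 0 0 0"

```text
t: 9.68
eef_pos: [0.5611, -0.0009, -0.0304]
tool_rot: [0.001, 0.9, -0.435, 0.0]
contact_force: [-14.5, -0.6, 42.5]
gripper_width: 0.002
```

Emit:
apply_moves --moves "1 0 0 0.017 0 0 0;1 0 0 0 0 0 0"

```text
t: 9.85
eef_pos: [0.5611, -0.001, -0.0305]
tool_rot: [0.001, 0.9, -0.436, 0.001]
contact_force: [-19.9, -1.0, 65.0]
gripper_width: 0.001
```

Emit:
apply_moves --moves "1 0 0 -0.25 0 0 0;1 0 0 -0.3 0 0 0;1 0 0 -0.3 0 0 0;-1 0 0 -0.3 0 0 0;-1 0 0 -0.3 0 0 0;-1 0 0 0 0 0 0"

```text
t: 10.35
eef_pos: [0.5655, -0.0004, 0.145]
tool_rot: [-0.003, 0.9, -0.435, 0.005]
contact_force: [1.0, 0.3, 1.3]
gripper_width: 0.419
```

```bash
python3 -c "
from h import *
import pickle
a,b=pickle.load(open('cal.pkl','rb'))
u=proj(b,[.561,-.0008,-.0301]).astype(int)
for v in (262,270):print(atz(b,(u[0]-60+302/5,u[1]-60+v/5),0.0))
go(.4517,-.2625,.03)
"
```

```text
[ 5.59786721e-01 -3.76193176e-04  0.00000000e+00]
[ 0.55884035 -0.00520218  0.        ]
t 10.35 pos [ 5.655e-01 -4.000e-04  1.450e-01] phi -51.63 tilt [-0.0056  0.0106] F [1.  0.3 1.3] w 0.419 q [ 0.15  0.37 -0.33  1.87  0.15  0.91 -1.15]
units [1.124 2.1   0.959] mm [134.9 252.  115. ] xy rows 6.8532546570611395
```

Emit:
apply_moves --moves "-1 0.16 0.3 0 0 0 0;-1 0.16 0.3 0 0 0 0;-1 0.16 0.3 0 0 0 0;-1 0.16 0.3 0 0 0 0;-1 0.16 0.3 0 0 0 0;-1 0.16 0.3 0 0 0 0;-1 0.16 0.3 0 0 0 0;-1 0 0 0.2 0 0 0;-1 0 0 0.2 0 0 0;-1 0 0 0.2 0 0 0;-1 0 0 0 0 0 0;-1 0 0 0 0 0 0"

```text
t: 11.35
eef_pos: [0.4458, -0.2621, 0.0649]
tool_rot: [-0.0, 0.9, -0.435, -0.001]
contact_force: [-0.7, -0.8, -0.0]
gripper_width: 1.0
```

```bash
python3 -c "
from h import *
go(.4517,-.2625,-.008)
"
```

```text
t 11.35 pos [ 0.4458 -0.2621  0.0649] phi -51.6 tilt [-0.0001 -0.0029] F [-0.7 -0.8 -0. ] w 1.0 q [ 0.58  0.41 -0.21  2.03  0.13  0.71 -0.61]
units [ 0.033 -0.036  0.608] mm [ 4.  -4.3 72.9] xy rows 0.1408809344864842
```

Emit:
apply_moves --moves "-1 0.033 -0.036 0 0 0 0;-1 0 0 0.2 0 0 0;-1 0 0 0.2 0 0 0;-1 0 0 0.2 0 0 0;-1 0 0 0 0 0 0;0.5 0 0 0 0 0 0;1 0 0 0 0 0 0;1 0 0 0 0 0 0;1 0 0 0 0 0 0;1 0 0 0 0 0 0;1 0 0 0 0 0 0;1 0 0 0 0 0 0"

```text
t: 12.35
eef_pos: [0.4541, -0.2636, -0.004]
tool_rot: [-0.0, 0.9, -0.435, 0.002]
contact_force: [-0.6, 2.1, 6.2]
gripper_width: 0.569
```

```bash
python3 -c "
from h import *
go(.4517,-.2625,-.008)
"
```

```text
t 12.35 pos [ 0.4541 -0.2636 -0.004 ] phi -51.61 tilt [-0.      0.0033] F [-0.6  2.1  6.2] w 0.569 q [ 0.55  0.53 -0.18  2.05  0.17  0.57 -0.65]
units [-0.02   0.01   0.033] mm [-2.4  1.2  4. ] xy rows 0.06352209968950404
```

Emit:
apply_moves --moves "1 0 0 -0.1 0 0 0;1 0 0 -0.2 0 0 0;1 0 0 -0.25 0 0 0;1 0 0 -0.25 0 0 0;1 0 0 -0.2 0 0 0;1 0 0 0 0 0 0"

```text
t: 12.85
eef_pos: [0.4562, -0.2648, 0.1204]
tool_rot: [0.0, 0.9, -0.436, 0.005]
contact_force: [-0.1, 0.4, -0.8]
gripper_width: 0.567
```

```bash
python3 -c "
from h import *
go(.5826,.2299,.116)
shot('side','s8.png')
s=cv2.imread('pics/s8.png');cv2.imwrite('pics/s8c.png',cv2.resize(s[200:430,200:400],None,fx=2.6,fy=2.6,interpolation=2))
"
```

```text
t 12.85 pos [ 0.4562 -0.2648  0.1204] phi -51.64 tilt [0.0003 0.0105] F [-0.1  0.4 -0.8] w 0.567 q [ 0.59  0.34 -0.23  1.98  0.1   0.82 -0.59]
units [-2.578 -3.385  0.036] mm [-309.4 -406.2    4.4] xy rows 12.244988185032835
```

View pics/s8c.png

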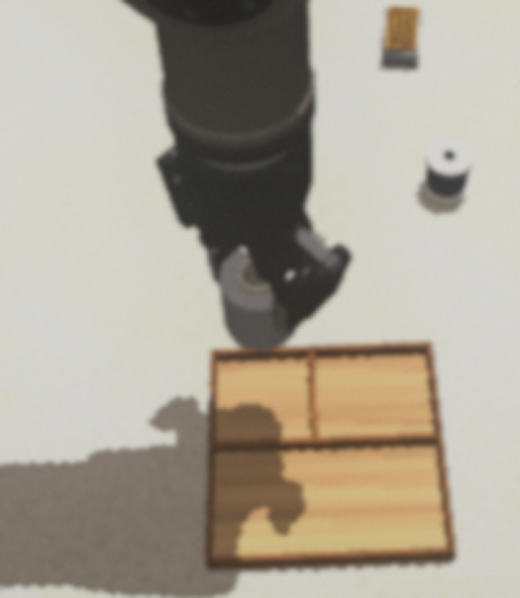

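Emit:
apply_moves --moves "1 -0.172 -0.226 0 0 0 0;1 -0.172 -0.226 0 0 0 0;1 -0.172 -0.226 0 0 0 0;1 -0.172 -0.226 0 0 0 0;1 -0.172 -0.226 0 0 0 0;1 -0.172 -0.226 0 0 0 0;1 -0.172 -0.226 0 0 0 0;1 -0.172 -0.226 0 0 0 0;1 -0.172 -0.226 0 0 0 0;1 -0.172 -0.226 0 0 0 0;1 -0.172 -0.226 0 0 0 0;1 -0.172 -0.226 0 0 0 0"

```text
t: 13.9
eef_pos: [0.5533, 0.1344, 0.1133]
tool_rot: [0.001, 0.9, -0.435, -0.0]
contact_force: [0.7, -0.2, -0.6]
gripper_width: 0.571
```

Emit:
apply_moves --moves "1 -0.172 -0.226 0 0 0 0;1 -0.172 -0.226 0 0 0 0;1 -0.172 -0.226 0 0 0 0;1 0 0 0 0 0 0;1 0 0 0 0 0 0"

```text
t: 14.32
eef_pos: [0.5782, 0.2349, 0.1131]
tool_rot: [-0.0, 0.901, -0.433, -0.001]
contact_force: [-0.1, 0.0, -1.3]
gripper_width: 0.571
```

```bash
python3 -c "
from h import *
go(.5826,.2299,-.003)
b=shot('side','s9.png');a=shot('top','t9.png')
s=cv2.imread('pics/s9.png');cv2.imwrite('pics/s9c.png',cv2.resize(s[60:220,220:400],None,fx=3.5,fy=3.5,interpolation=2))
s=cv2.imread('pics/t9.png');cv2.imwrite('pics/t9c.png',cv2.resize(s[180:300,110:290],None,fx=4,fy=4,interpolation=2))
"
```

```text
t 14.32 pos [0.5782 0.2349 0.1131] phi -51.37 tilt [-0.0001 -0.0016] F [-0.1  0.  -1.3] w 0.571 q [-0.22  0.51 -0.36  1.74  0.21  0.93 -1.56]
units [ 0.056 -0.003  0.968] mm [  6.7  -0.3 116.1] xy rows 0.1600515471079901
```

View pics/s9c.png

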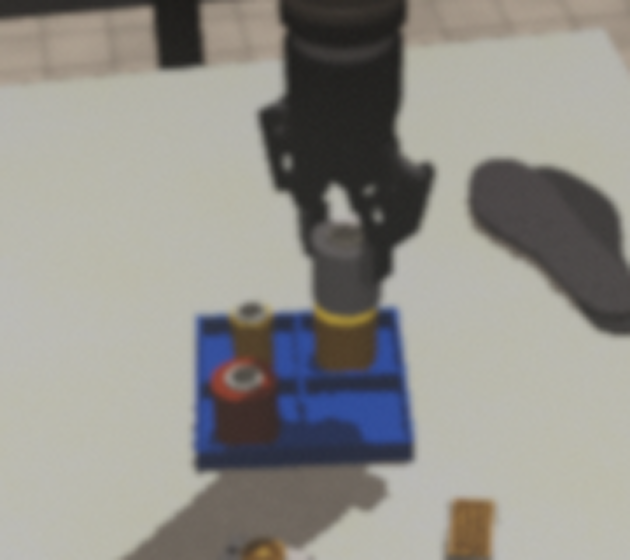

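View pics/t9c.png

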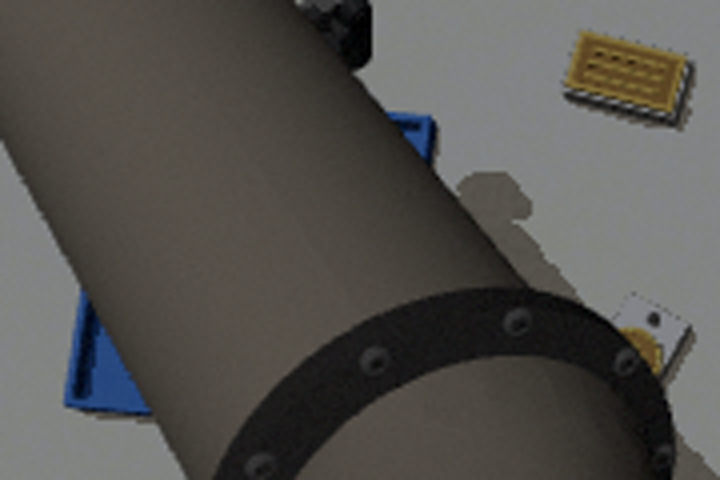

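Emit:
apply_moves --moves "1 0.056 0 0.1 0 0 0;1 0 0 0.2 0 0 0;1 0 0 0.2 0 0 0;1 0 0 0.15 0 0 0;1 0 0 0 0 0 0;1 0 0 0 0 0 0"

```text
t: 14.92
eef_pos: [0.5828, 0.2245, 0.0344]
tool_rot: [0.001, 0.9, -0.436, -0.001]
contact_force: [0.1, 0.1, -0.1]
gripper_width: 0.568
```

```bash
python3 -c "
from h import *
go(.5826,.2299,-.003)
"
```

```text
t 14.92 pos [0.5828 0.2245 0.0344] phi -51.73 tilt [ 0.0029 -0.0015] F [ 0.1  0.1 -0.1] w 0.568 q [-0.23  0.61 -0.33  1.79  0.26  0.79 -1.59]
units [-0.036 -0.027  0.312] mm [-4.3 -3.2 37.4] xy rows 0.1283509516484485
```

Emit:
apply_moves --moves "1 -0.036 -0.027 0.1 0 0 0;1 0 0 0.1 0 0 0;1 0 0 0.09 0 0 0;1 0 0 0.02 0 0 0;1 0 0 0 0 0 0;1 0 0 0 0 0 0"

```text
t: 15.42
eef_pos: [0.5833, 0.2323, -0.0015]
tool_rot: [0.0, 0.9, -0.435, -0.0]
contact_force: [-0.8, 0.7, -0.6]
gripper_width: 0.569
```

```bash
python3 -c "
from h import *
go(.5826,.2299,-.003)
b=shot('side','s10.png')
s=cv2.imread('pics/s10.png');cv2.imwrite('pics/s10c.png',cv2.resize(s[80:220,220:400],None,fx=4,fy=4,interpolation=2))
"
```

```text
t 15.42 pos [ 0.5833  0.2323 -0.0015] phi -51.61 tilt [ 0.0002 -0.0001] F [-0.8  0.7 -0.6] w 0.569 q [-0.25  0.66 -0.31  1.79  0.29  0.73 -1.61]
units [0.012 0.017 0.012] mm [1.5 2.  1.5] xy rows 0.05922638854697298
```

View pics/s10c.png

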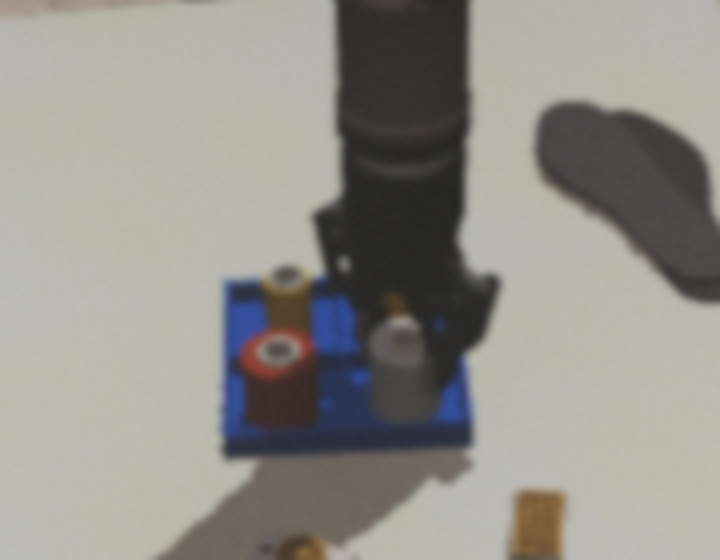

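Emit:
apply_moves --moves "1 0 0 0.02 0 0 0;1 0 0 0 0 0 0;0 0 0 0 0 0 0;-0.6 0 0 0 0 0 0;-0.7 0 0 0 0 0 0;-0.7 0 0 0 0 0 0;-0.7 0 0 -0.15 0 0 0;-0.7 0 0 -0.25 0 0 0;-0.7 0 0 -0.25 0 0 0;-0.7 0 0 -0.25 0 0 0;-0.7 0 0 0 0 0 0;-0.7 0 0 0 0 0 0"

```text
t: 16.47
eef_pos: [0.5848, 0.2331, 0.1065]
tool_rot: [-0.002, 0.9, -0.435, 0.002]
contact_force: [0.3, 0.5, -1.2]
gripper_width: 0.852
```

```bash
python3 -c "
from h import *
go(.5912,.3137,-.008,38.4)
b=shot('side','s11.png')
s=cv2.imread('pics/s11.png');cv2.imwrite('pics/s11c.png',cv2.resize(s[80:220,220:400],None,fx=4,fy=4,interpolation=2))
"
```

```text
turn deg -90.02752577924502
t 16.47 pos [0.5848 0.2331 0.1065] phi -51.63 tilt [-0.0035  0.0031] F [ 0.3  0.5 -1.2] w 0.852 q [-0.22  0.52 -0.35  1.74  0.22  0.91 -1.56]
units [ 0.459 -0.494  0.954] mm [ 55.1 -59.2 114.5] xy rows 1.9399638116853222
```

View pics/s11c.png

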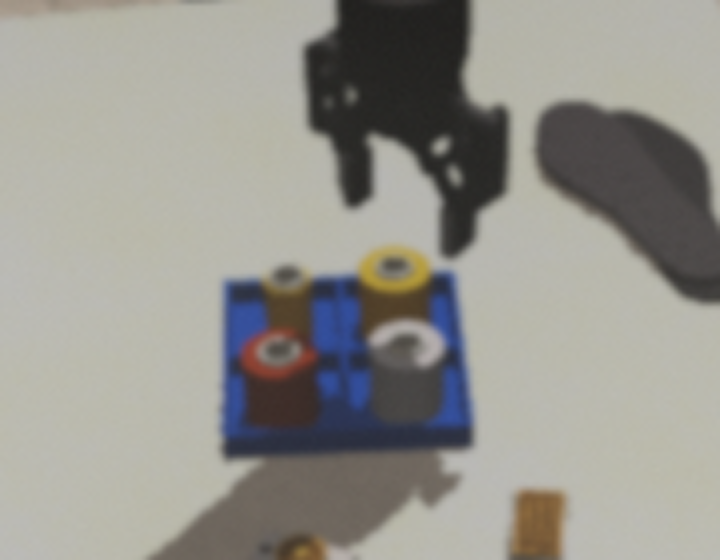

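Emit:
apply_moves --moves "-0.8 0 0 0 0 0 -1;-0.8 0 0 0 0 0 -1;-0.8 0 0 0 0 0 -1;-0.8 0 0 0 0 0 -1;-0.8 0 0 0 0 0 -1;-0.8 0 0 0 0 0 -1;-0.8 0 0 0 0 0 -1;-0.8 0 0 0 0 0 -1;-0.8 0 0 0 0 0 -1;-0.8 0 0 0 0 0 -1;-0.8 0 0 0 0 0 -1;-0.8 0 0 0 0 0 -1"

```text
t: 17.52
eef_pos: [0.5822, 0.2318, 0.1023]
tool_rot: [0.001, 1.0, -0.03, -0.001]
contact_force: [-0.5, 0.2, -0.3]
gripper_width: 0.899
```

Emit:
apply_moves --moves "-0.8 0 0 0 0 0 -1;-0.8 0 0 0 0 0 -1;-0.8 0 0 0 0 0 -1;-0.8 0 0 0 0 0 -1;-0.8 0 0 0 0 0 -1;-0.8 0 0 0 0 0 -1;-0.8 0 0 0 0 0 -1;-0.8 0 0 0 0 0 -1;-0.8 0 0 0 0 0 -1;-0.8 0 0 0 0 0 -1;-0.8 0 0 0 0 0 -0.5;-0.8 0 0 0 0 0 0"

```text
t: 18.52
eef_pos: [0.5823, 0.2317, 0.1024]
tool_rot: [-0.0, 0.944, 0.329, -0.001]
contact_force: [0.8, 0.0, -0.2]
gripper_width: 0.899
```

```bash
python3 -c "
from h import *
go(.5912,.3137,-.008)
"
```

```text
t 18.52 pos [0.5823 0.2317 0.1024] phi 38.46 tilt [-0.0003 -0.003 ] F [ 0.8  0.  -0.2] w 0.899 q [ 0.03  0.61 -0.71  1.72  0.46  0.99 -0.18]
units [ 0.483 -0.489  0.92 ] mm [ 58.  -58.6 110.4] xy rows 1.977714385830086
```

Emit:
apply_moves --moves "-0.9 0.162 -0.164 0 0 0 0;-0.9 0.162 -0.164 0 0 0 0;-0.9 0.162 -0.164 0 0 0 0;-0.9 0 0 0.15 0 0 0;-0.9 0 0 0.15 0 0 0;-0.9 0 0 0 0 0 0;-0.9 0 0 0 0 0 0"

```text
t: 19.1
eef_pos: [0.5912, 0.3138, 0.0664]
tool_rot: [0.0, 0.945, 0.328, -0.002]
contact_force: [0.3, 0.4, 0.3]
gripper_width: 0.948
```

```bash
python3 -c "
from h import *
go(.5914,.314,-.008)
b=shot('side','s12.png')
s=cv2.imread('pics/s12.png');cv2.imwrite('pics/s12c.png',cv2.resize(s[80:220,220:400],None,fx=4,fy=4,interpolation=2))
b=shot('top','t12.png')
s=cv2.imread('pics/t12.png');cv2.imwrite('pics/t12c.png',cv2.resize(s[180:300,110:290],None,fx=4,fy=4,interpolation=2))
"
```

```text
t 19.1 pos [0.5912 0.3138 0.0664] phi 38.35 tilt [ 0.0009 -0.0038] F [0.3 0.4 0.3] w 0.948 q [-0.12  0.71 -0.68  1.64  0.51  0.99 -0.3 ]
units [ 0.003 -0.     0.62 ] mm [ 0.3 -0.  74.4] xy rows 0.007523158603167772
```

View pics/s12c.png

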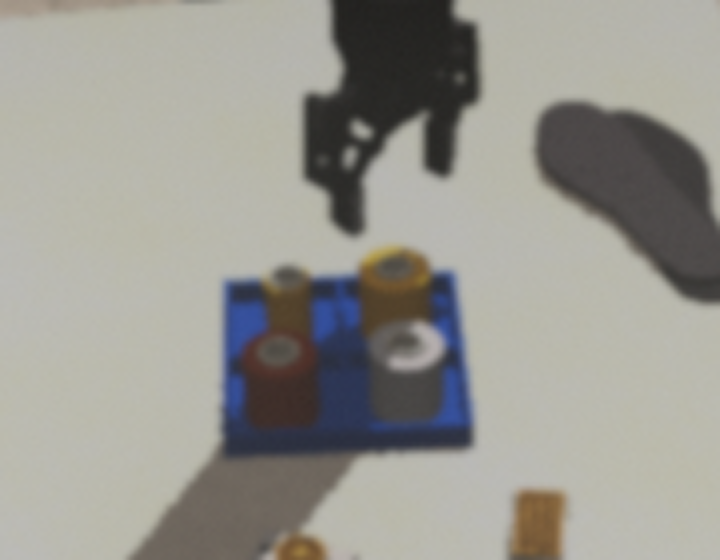

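View pics/t12c.png

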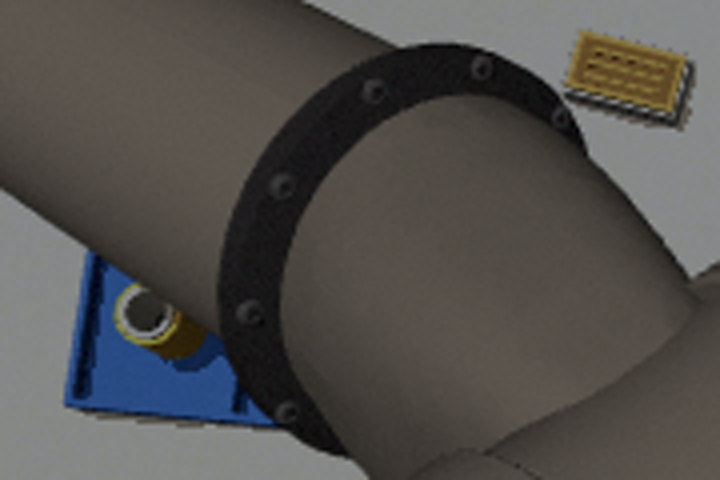

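Emit:
apply_moves --moves "-0.9 0 0 0.2 0 0 0;-0.9 0 0 0.2 0 0 0;-0.9 0 0 0.2 0 0 0;-0.9 0 0 0.02 0 0 0;-0.9 0 0 0 0 0 0;0.5 0 0 0 0 0 0;1 0 0 0 0 0 0;1 0 0 0 0 0 0;1 0 0 0 0 0 0;1 0 0 0 0 0 0;1 0 0 0 0 0 0;1 0 0 0 0 0 0" --force 50

```text
t: 20.2
eef_pos: [0.5936, 0.3157, -0.0038]
tool_rot: [-0.0, 0.944, 0.329, 0.002]
contact_force: [-0.9, -0.8, 7.1]
gripper_width: 0.568
```

```bash
python3 -c "
from h import *
go(.5914,.314,.1)
"
```

```text
t 20.2 pos [ 0.5936  0.3157 -0.0038] phi 38.37 tilt [-0.0004  0.0032] F [-0.9 -0.8  7.1] w 0.568 q [-0.15  0.79 -0.63  1.67  0.58  0.88 -0.35]
units [-0.023 -0.001 -0.865] mm [-2.700e+00 -1.000e-01 -1.038e+02] xy rows 0.06585703192254051
```

Emit:
apply_moves --moves "1 0 0 -0.1 0 0 0;1 0 0 -0.2 0 0 0;1 0 0 -0.25 0 0 0;1 0 0 -0.25 0 0 0;1 0 0 -0.2 0 0 0;1 0 0 0 0 0 0;1 0 0 0 0 0 0"

```text
t: 20.78
eef_pos: [0.5934, 0.3156, 0.1167]
tool_rot: [-0.0, 0.944, 0.329, 0.002]
contact_force: [-0.5, 0.2, -1.9]
gripper_width: 0.567
```

```bash
python3 -c "
from h import *
go(.4508,-.2598,.116)
b=shot('side','s13.png')
s=cv2.imread('pics/s13.png');cv2.imwrite('pics/s13c.png',cv2.resize(s[80:220,220:400],None,fx=4,fy=4,interpolation=2))
"
```

```text
t 20.78 pos [0.5934 0.3156 0.1167] phi 38.38 tilt [-0.0006  0.0044] F [-0.5  0.2 -1.9] w 0.567 q [-0.1   0.65 -0.71  1.6   0.47  1.06 -0.27]
units [-3.909  3.021  0.006] mm [-469.   362.5    0.7] xy rows 14.216432862144593
```

View pics/s13c.png

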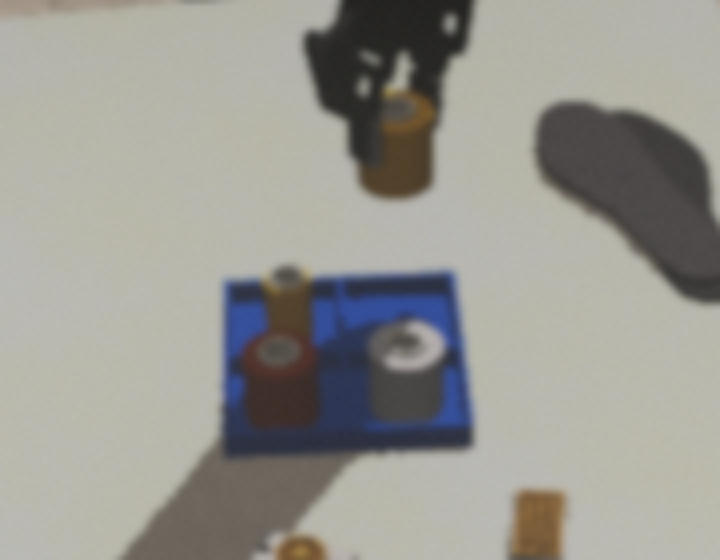

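Gold roll held upright. Carry it to the tray (16 rows).

Emit:
apply_moves --moves "1 -0.244 0.189 0 0 0 0;1 -0.244 0.189 0 0 0 0;1 -0.244 0.189 0 0 0 0;1 -0.244 0.189 0 0 0 0;1 -0.244 0.189 0 0 0 0;1 -0.244 0.189 0 0 0 0;1 -0.244 0.189 0 0 0 0;1 -0.244 0.189 0 0 0 0;1 -0.244 0.189 0 0 0 0;1 -0.244 0.189 0 0 0 0;1 -0.244 0.189 0 0 0 0;1 -0.244 0.189 0 0 0 0"

```text
t: 21.83
eef_pos: [0.484, -0.1184, 0.1128]
tool_rot: [-0.001, 0.944, 0.329, -0.001]
contact_force: [0.5, 0.2, -0.5]
gripper_width: 0.569
```

Emit:
apply_moves --moves "1 -0.244 0.189 0 0 0 0;1 -0.244 0.189 0 0 0 0;1 -0.244 0.189 0 0 0 0;1 -0.244 0.189 0 0 0 0;1 0 0 0 0 0 0;1 0 0 0 0 0 0;1 0 0 0 0 0 0"

```text
t: 22.42
eef_pos: [0.4497, -0.2598, 0.113]
tool_rot: [-0.001, 0.944, 0.329, -0.0]
contact_force: [0.5, -0.4, -0.4]
gripper_width: 0.569
```

```bash
python3 -c "
from h import *
go(.4508,-.2598,-.003)
"
```

```text
t 22.42 pos [ 0.4497 -0.2598  0.113 ] phi 38.37 tilt [-0.0019 -0.0008] F [ 0.5 -0.4 -0.4] w 0.569 q [ 0.96  0.42 -0.69  1.97  0.34  0.87  0.77]
units [0.007 0.006 0.966] mm [  0.8   0.7 116. ] xy rows 0.02527102625125912
```

Emit:
apply_moves --moves "1 0 0 0.2 0 0 0;1 0 0 0.25 0 0 0;1 0 0 0.25 0 0 0;1 0 0 0.1 0 0 0;1 0 0 0 0 0 0;1 0 0 0 0 0 0"

```text
t: 22.92
eef_pos: [0.4509, -0.2591, 0.0179]
tool_rot: [-0.001, 0.944, 0.33, -0.0]
contact_force: [0.5, 0.1, -0.3]
gripper_width: 0.568
```

```bash
python3 -c "
from h import *
go(.4508,-.2598,-.003)
b=shot('side','s14.png')
s=cv2.imread('pics/s14.png');cv2.imwrite('pics/s14c.png',cv2.resize(s[250:430,220:420],None,fx=3,fy=3,interpolation=2))
b=shot('top','t14.png')
s=cv2.imread('pics/t14.png');cv2.imwrite('pics/t14c.png',cv2.resize(s[205:330,380:520],None,fx=4.5,fy=4.5,interpolation=2))
"
```

```text
t 22.92 pos [ 0.4509 -0.2591  0.0179] phi 38.51 tilt [-0.0012 -0.0002] F [ 0.5  0.1 -0.3] w 0.568 q [ 0.88  0.56 -0.6   2.03  0.48  0.7   0.65]
units [-0.004  0.004  0.174] mm [-0.5  0.5 20.9] xy rows 0.01595984029445332
```

View pics/s14c.png

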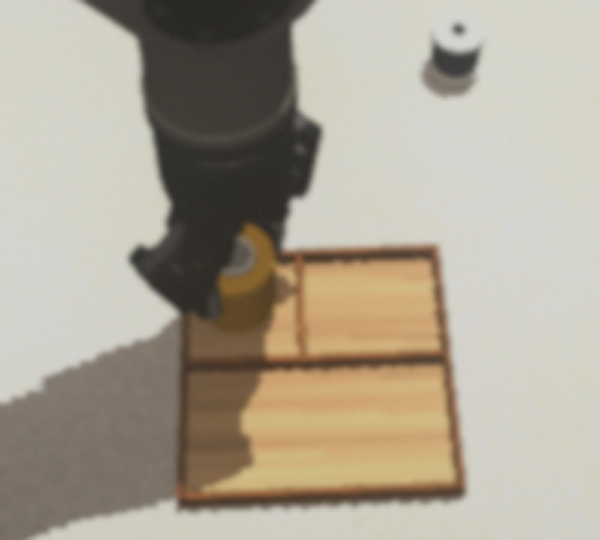

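View pics/t14c.png

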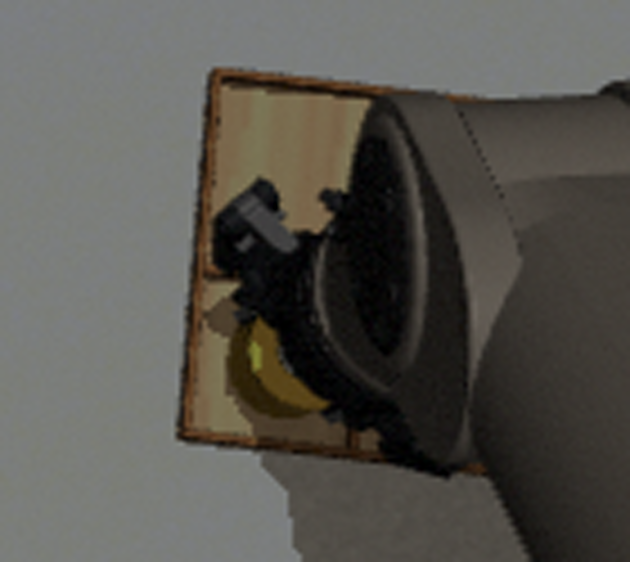

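Emit:
apply_moves --moves "1 0 0 0.1 0 0 0;1 0 0 0.06 0 0 0;1 0 0 0.02 0 0 0;1 0 0 0 0 0 0;1 0 0 0 0 0 0;0 0 0 0 0 0 0;-0.6 0 0 0 0 0 0;-0.8 0 0 0 0 0 0;-0.8 0 0 0 0 0 0;-0.8 0 0 0 0 0 0;-0.8 0 0 -0.15 0 0 0;-0.8 0 0 -0.2 0 0 0"

```text
t: 24.02
eef_pos: [0.4489, -0.2597, 0.037]
tool_rot: [-0.002, 0.944, 0.329, -0.001]
contact_force: [1.5, -0.3, 0.6]
gripper_width: 0.899
```

Emit:
apply_moves --moves "-0.8 0 0 -0.25 0 0 0;-0.8 0 0 -0.25 0 0 -1;-0.8 0 0 -0.2 0 0 -1;-0.8 0 0 0 0 0 -1;-0.8 0 0 0 0 0 -1;-0.8 0 0 0 0 0 -1;-0.8 0 0 0 0 0 -0.4;-0.8 0 0 0 0 0 0"

```text
t: 24.68
eef_pos: [0.4503, -0.2605, 0.1221]
tool_rot: [-0.0, 0.866, 0.5, 0.0]
contact_force: [0.7, -0.1, 0.4]
gripper_width: 0.898
```

```bash
python3 -c "
from h import *
go(.4914,.0852,.08)
b=shot('side','s15.png')
s=cv2.imread('pics/s15.png');cv2.imwrite('pics/s15c.png',cv2.resize(s[250:430,220:420],None,fx=3,fy=3,interpolation=2))
"
```

```text
t 24.68 pos [ 0.4503 -0.2605  0.1221] phi 59.99 tilt [-0.0002  0.0001] F [ 0.7 -0.1  0.4] w 0.898 q [ 1.04  0.43 -0.78  1.96  0.38  0.91  1.11]
units [ 2.666 -1.145  0.351] mm [ 319.9 -137.4   42.1] xy rows 8.349330643417202
```

View pics/s15c.png

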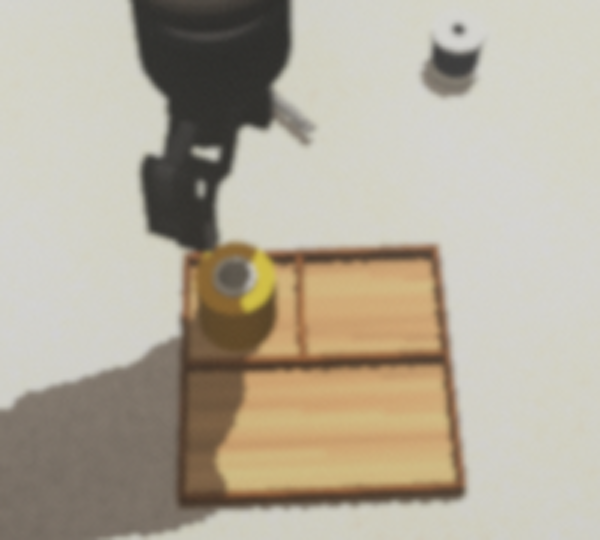

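Emit:
apply_moves --moves "-0.4 0.296 -0.127 0 0 0 0;-0.4 0.296 -0.127 0 0 0 0;-0.4 0.296 -0.127 0 0 0 0;-0.4 0.296 -0.127 0 0 0 0;-0.4 0.296 -0.127 0 0 0 0;-0.4 0.296 -0.127 0 0 0 0;-0.4 0.296 -0.127 0 0 0 0;-0.4 0.296 -0.127 0 0 0 0;-0.4 0.296 -0.127 0 0 0 0;-0.4 0 0 0.2 0 0 0;-0.4 0 0 0.2 0 0 0;-0.4 0 0 0 0 0 0"

```text
t: 25.73
eef_pos: [0.4888, 0.0849, 0.0708]
tool_rot: [-0.001, 0.866, 0.5, -0.003]
contact_force: [-1.0, -1.1, -0.3]
gripper_width: 0.7
```

```bash
python3 -c "
from h import *
go(.4914,.0852,-.024)
b=shot('side','s16.png')
s=cv2.imread('pics/s16.png');cv2.imwrite('pics/s16c.png',cv2.resize(s[150:280,220:380],None,fx=4,fy=4,interpolation=2))
"
```

```text
t 25.73 pos [0.4888 0.0849 0.0708] phi 60.01 tilt [-0.0022 -0.0058] F [-1.  -1.1 -0.3] w 0.7 q [ 0.36  0.49 -0.81  2.04  0.49  0.81  0.31]
units [0.013 0.018 0.79 ] mm [ 1.6  2.1 94.8] xy rows 0.06384755857175062
```

View pics/s16c.png

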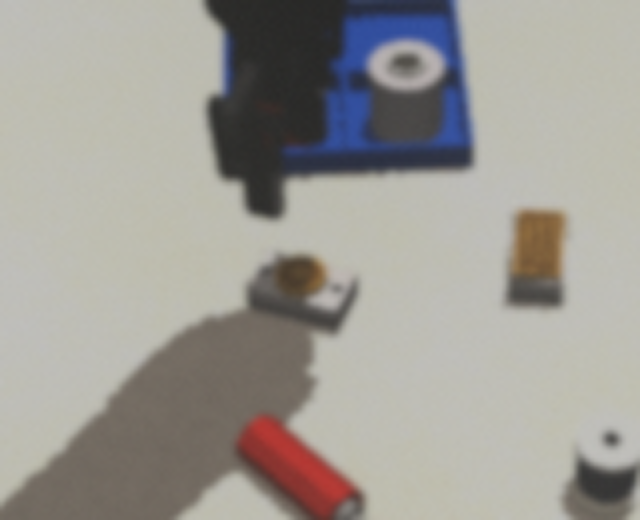

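Emit:
apply_moves --moves "-0.4 0.013 0.018 0.2 0 0 0;-0.4 0 0 0.2 0 0 0;-0.4 0 0 0.2 0 0 0;-0.4 0 0 0.1 0 0 0;-0.4 0 0 0.07 0 0 0;-0.4 0 0 0 0 0 0;-0.4 0 0 0 0 0 0"

```text
t: 26.37
eef_pos: [0.4949, 0.0853, -0.0174]
tool_rot: [0.0, 0.866, 0.5, 0.0]
contact_force: [0.3, 0.3, 0.5]
gripper_width: 0.702
```

```bash
python3 -c "
from h import *
go(.4914,.0852,-.024)
b=shot('side','s17.png')
s=cv2.imread('pics/s17.png');cv2.imwrite('pics/s17c.png',cv2.resize(s[180:260,250:350],None,fx=6,fy=6,interpolation=2))
"
```

```text
t 26.37 pos [ 0.4949  0.0853 -0.0174] phi 59.96 tilt [0.0003 0.0008] F [0.3 0.3 0.5] w 0.702 q [ 0.26  0.63 -0.69  2.08  0.66  0.66  0.17]
units [-0.015 -0.025  0.055] mm [-1.8 -3.   6.6] xy rows 0.08365590060410405
```

View pics/s17c.png

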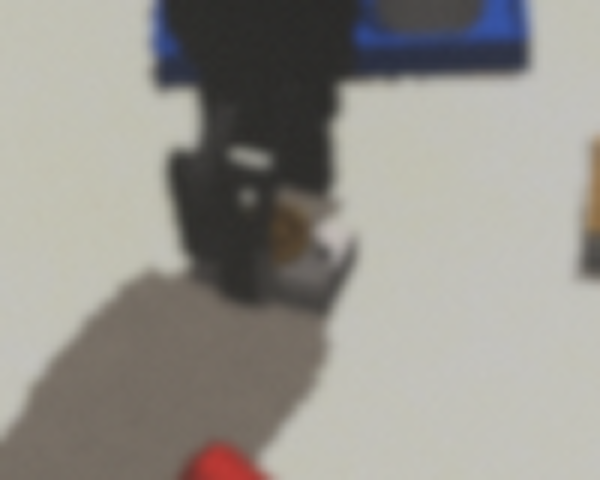

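Emit:
apply_moves --moves "-0.4 -0.015 -0.025 0.05 0 0 0;-0.4 0 0 0 0 0 0;0.2 0 0 0 0 0 0;1 0 0 0 0 0 0;1 0 0 0 0 0 0;1 0 0 0 0 0 0;1 0 0 0 0 0 0;1 0 0 0 0 0 0;1 0 0 0 0 0 0" --force 60

```text
t: 27.17
eef_pos: [0.4911, 0.0853, -0.0236]
tool_rot: [0.0, 0.866, 0.5, 0.0]
contact_force: [-1.9, -0.4, 5.4]
gripper_width: 0.378
```

```bash
python3 -c "
from h import *
go(.4914,.0852,.08)
"
```

```text
t 27.17 pos [ 0.4911  0.0853 -0.0236] phi 59.99 tilt [0.0006 0.0006] F [-1.9 -0.4  5.4] w 0.378 q [ 0.25  0.63 -0.68  2.09  0.67  0.64  0.15]
units [ 0.001  0.002 -0.863] mm [ 1.000e-01  3.000e-01 -1.036e+02] xy rows 0.006869425891541295
```

Emit:
apply_moves --moves "1 0 0 -0.1 0 0 0;1 0 0 -0.2 0 0 0;1 0 0 -0.25 0 0 0;1 0 0 -0.25 0 0 0;1 0 0 -0.15 0 0 -0.9;1 0 0 0 0 0 -0.9;1 0 0 0 0 0 -0.9;1 0 0 0 0 0 -0.9;1 0 0 0 0 0 -0.9;1 0 0 0 0 0 -0.9;1 0 0 0 0 0 0"

```text
t: 28.08
eef_pos: [0.4906, 0.0849, 0.0903]
tool_rot: [-0.0, 0.756, 0.654, -0.0]
contact_force: [-0.3, -0.5, -0.4]
gripper_width: 0.377
```

```bash
python3 -c "
from h import *
go(.5319,-.2717,.08,81.7)
b=shot('side','s18.png')
s=cv2.imread('pics/s18.png');cv2.imwrite('pics/s18c.png',cv2.resize(s[150:280,220:380],None,fx=4,fy=4,interpolation=2))
"
```

```text
turn deg 0.004944687823581262
t 28.08 pos [0.4906 0.0849 0.0903] phi 81.7 tilt [-0.0001 -0.    ] F [-0.3 -0.5 -0.4] w 0.377 q [ 0.45  0.5  -0.93  2.03  0.52  0.87  0.66]
units [-2.891  0.77   0.086] mm [-346.9   92.4   10.3] xy rows 8.609530601097948
```

View pics/s18c.png

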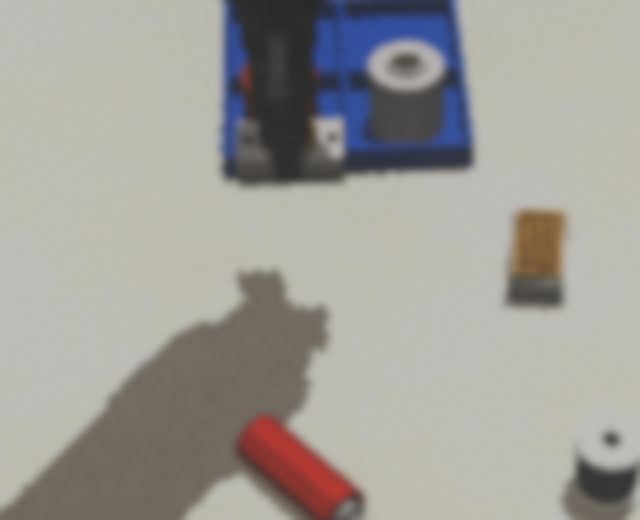

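Emit:
apply_moves --moves "1 -0.289 0.077 0 0 0 0;1 -0.289 0.077 0 0 0 0;1 -0.289 0.077 0 0 0 0;1 -0.289 0.077 0 0 0 0;1 -0.289 0.077 0 0 0 0;1 -0.289 0.077 0 0 0 0;1 -0.289 0.077 0 0 0 0;1 -0.289 0.077 0 0 0 0;1 -0.289 0.077 0 0 0 0;1 -0.289 0.077 0 0 0 0;1 0 0 0 0 0 0;1 0 0 0 0 0 0"

```text
t: 29.13
eef_pos: [0.5308, -0.2744, 0.0895]
tool_rot: [-0.0, 0.759, 0.651, -0.0]
contact_force: [0.2, 1.0, -1.5]
gripper_width: 0.382
```

```bash
python3 -c "
from h import *
go(.5319,-.2717,-.0186)
"
```

```text
t 29.13 pos [ 0.5308 -0.2744  0.0895] phi 81.18 tilt [-0.0002 -0.0004] F [ 0.2  1.  -1.5] w 0.382 q [ 0.98  0.62 -0.84  1.8   0.55  0.97  1.33]
units [0.024 0.006 0.901] mm [  2.9   0.7 108.1] xy rows 0.07061839237404433
```

Emit:
apply_moves --moves "1 0.024 0.006 0.2 0 0 -0.1;1 0 0 0.25 0 0 0;1 0 0 0.2 0 0 0;1 0 0 0 0 0 0;1 0 0 0 0 0 0"

```text
t: 29.55
eef_pos: [0.5319, -0.267, 0.0114]
tool_rot: [-0.001, 0.754, 0.656, -0.0]
contact_force: [0.6, -0.9, -0.5]
gripper_width: 0.38
```

```bash
python3 -c "
from h import *
go(.5319,-.2717,-.0186)
b=shot('side','s19.png')
s=cv2.imread('pics/s19.png');cv2.imwrite('pics/s19c.png',cv2.resize(s[290:430,260:400],None,fx=4.2,fy=4.2,interpolation=2))
b=shot('top','t19.png')
s=cv2.imread('pics/t19.png');cv2.imwrite('pics/t19c.png',cv2.resize(s[205:330,380:520],None,fx=4.5,fy=4.5,interpolation=2))
"
```

```text
t 29.55 pos [ 0.5319 -0.267   0.0114] phi 82.05 tilt [-0.0026 -0.0005] F [ 0.6 -0.9 -0.5] w 0.38 q [ 0.92  0.72 -0.77  1.85  0.65  0.85  1.26]
units [-0.039  0.006  0.25 ] mm [-4.7  0.7 30. ] xy rows 0.11269818606794701
```

View pics/s19c.png

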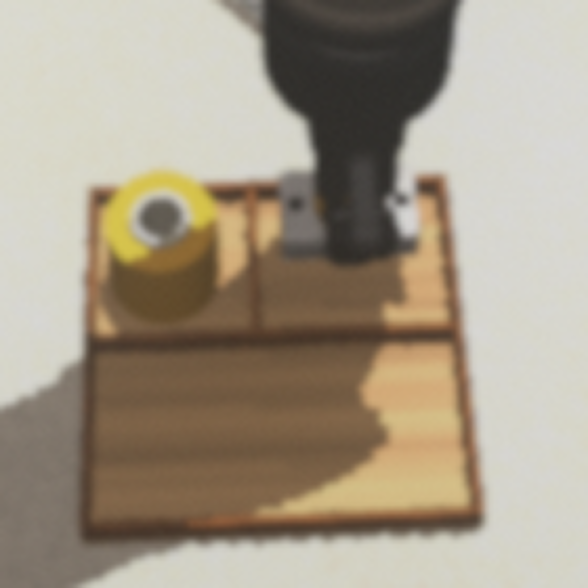

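View pics/t19c.png

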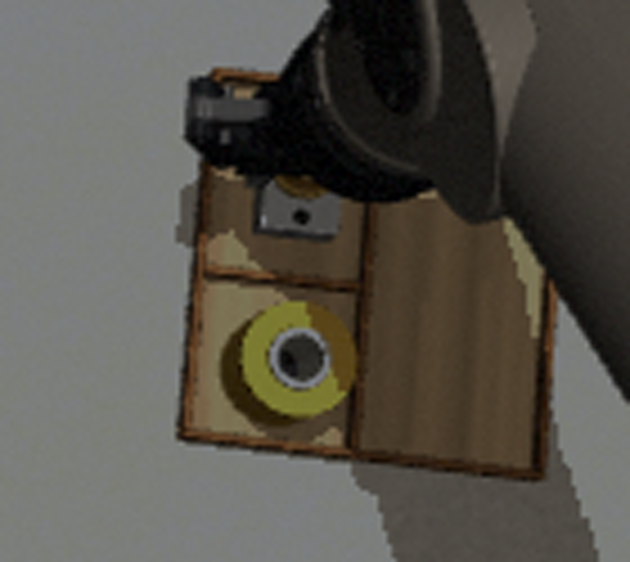

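Emit:
apply_moves --moves "1 -0.035 0.006 0.08 0 0 0;1 0 0 0.08 0 0 0;1 0 0 0.03 0 0 0;1 0 0 0 0 0 0"

```text
t: 29.98
eef_pos: [0.5317, -0.273, -0.0121]
tool_rot: [-0.001, 0.755, 0.656, -0.0]
contact_force: [-0.5, 1.1, -1.1]
gripper_width: 0.375
```

```bash
python3 -c "
from h import *
go(.5319,-.2717,-.0186)
b=shot('side','s20.png')
s=cv2.imread('pics/s20.png');cv2.imwrite('pics/s20c.png',cv2.resize(s[290:430,260:400],None,fx=4.2,fy=4.2,interpolation=2))
"
```

```text
t 29.98 pos [ 0.5317 -0.273  -0.0121] phi 81.96 tilt [-0.0016 -0.0009] F [-0.5  1.1 -1.1] w 0.375 q [ 0.91  0.75 -0.74  1.85  0.68  0.82  1.24]
units [0.011 0.    0.054] mm [1.3 0.  6.5] xy rows 0.03192231879056185
```

View pics/s20c.png

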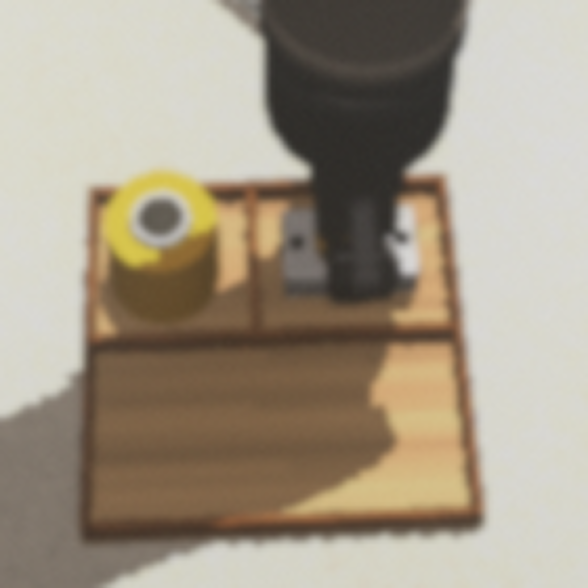

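Emit:
apply_moves --moves "1 0.008 0 0.03 0 0 0;1 0 0 0.025 0 0 0;1 0 0 0 0 0 0;1 0 0 0 0 0 0"

```text
t: 30.37
eef_pos: [0.5327, -0.2719, -0.0178]
tool_rot: [-0.0, 0.755, 0.656, -0.0]
contact_force: [-0.6, 0.9, -1.2]
gripper_width: 0.384
```

Emit:
apply_moves --moves "0.15 0 0 0 0 0 0;0.08 0 0 0 0 0 0;0.08 0 0 0 0 0 0;0.08 0 0 0 0 0 0;0.08 0 0 -0.05 0 0 0;0.08 0 0 -0.1 0 0 0;0.08 0 0 -0.2 0 0 0;0 0 0 -0.25 0 0 0;-0.2 0 0 -0.25 0 0 0;-0.2 0 0 0 0 0 0;-0.2 0 0 0 0 0 0"

```text
t: 31.28
eef_pos: [0.5345, -0.2726, 0.0873]
tool_rot: [0.002, 0.755, 0.656, 0.001]
contact_force: [-0.3, -0.3, -0.4]
gripper_width: 0.598
```

```bash
python3 -c "
from h import *
go(.4703,-.058,.085,33.2)
b=shot('side','s21.png')
s=cv2.imread('pics/s21.png');cv2.imwrite('pics/s21c.png',cv2.resize(s[290:430,260:400],None,fx=4.2,fy=4.2,interpolation=2))
b=shot('top','t21.png')
s=cv2.imread('pics/t21.png');cv2.imwrite('pics/t21c.png',cv2.resize(s[205:330,310:520],None,fx=3.8,fy=3.8,interpolation=2))
"
```

```text
turn deg 48.77884085636447
t 31.28 pos [ 0.5345 -0.2726  0.0873] phi 81.98 tilt [0.0046 0.0016] F [-0.3 -0.3 -0.4] w 0.598 q [ 0.98  0.63 -0.84  1.8   0.56  0.97  1.33]
units [ 0.532 -1.789  0.019] mm [  63.8 -214.7    2.3] xy rows 5.370823929128755
```

View pics/s21c.png

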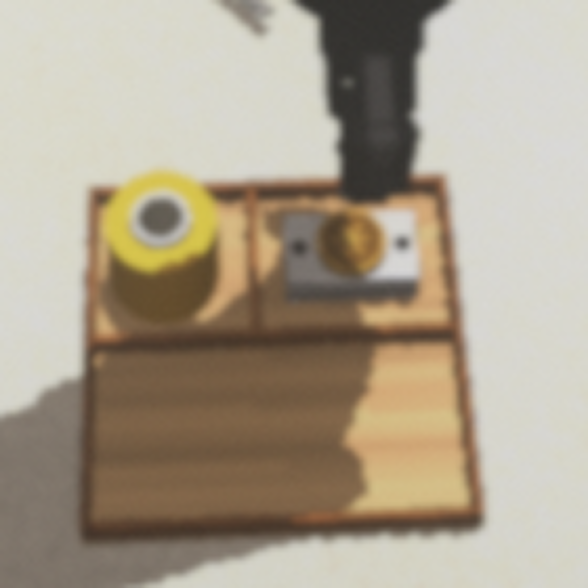

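View pics/t21c.png

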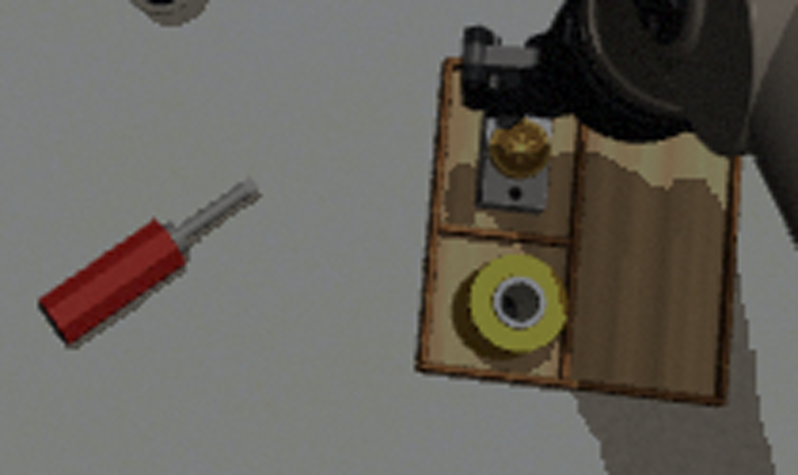

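Emit:
apply_moves --moves "-0.4 0 0 0 0 0 1;-0.4 0 0 0 0 0 1;-0.4 0 0 0 0 0 1;-0.4 0 0 0 0 0 1;-0.4 0 0 0 0 0 1;-0.4 0 0 0 0 0 1;-0.4 0 0 0 0 0 1;-0.4 0 0 0 0 0 1;-0.4 0 0 0 0 0 1;-0.4 0 0 0 0 0 1;-0.4 0 0 0 0 0 1;-0.4 0 0 0 0 0 1"

```text
t: 32.38
eef_pos: [0.5317, -0.2716, 0.0829]
tool_rot: [-0.001, 0.957, 0.291, -0.001]
contact_force: [-0.2, 0.0, -0.4]
gripper_width: 0.699
```

Emit:
apply_moves --moves "-0.4 0 0 0 0 0 0.2;-0.4 0.089 -0.298 0 0 0 0;-0.4 0.089 -0.298 0 0 0 0;-0.4 0.089 -0.298 0 0 0 0;-0.4 0.089 -0.298 0 0 0 0;-0.4 0.089 -0.298 0 0 0 0;-0.4 0.089 -0.298 0 0 0 0;-0.4 0 0 0.15 0 0 0;-0.4 0 0 0 0 0 0;-0.4 0 0 0 0 0 0"

```text
t: 33.22
eef_pos: [0.4679, -0.0577, 0.0655]
tool_rot: [-0.0, 0.958, 0.286, -0.001]
contact_force: [-0.3, 0.4, 0.2]
gripper_width: 0.703
```

```bash
python3 -c "
from h import *
go(.4703,-.058,-.026)
b=shot('side','s22.png')
s=cv2.imread('pics/s22.png');cv2.imwrite('pics/s22c.png',cv2.resize(s[200:320,240:380],None,fx=4.2,fy=4.2,interpolation=2))
b=shot('top','t22.png')
s=cv2.imread('pics/t22.png');cv2.imwrite('pics/t22c.png',cv2.resize(s[205:330,310:520],None,fx=3.8,fy=3.8,interpolation=2))
"
```

```text
t 33.22 pos [ 0.4679 -0.0577  0.0655] phi 33.27 tilt [-0.0008 -0.0028] F [-0.3  0.4  0.2] w 0.703 q [ 0.59  0.43 -0.71  2.11  0.41  0.75  0.19]
units [0.016 0.013 0.763] mm [ 1.9  1.6 91.5] xy rows 0.058644785589451465
```

View pics/s22c.png

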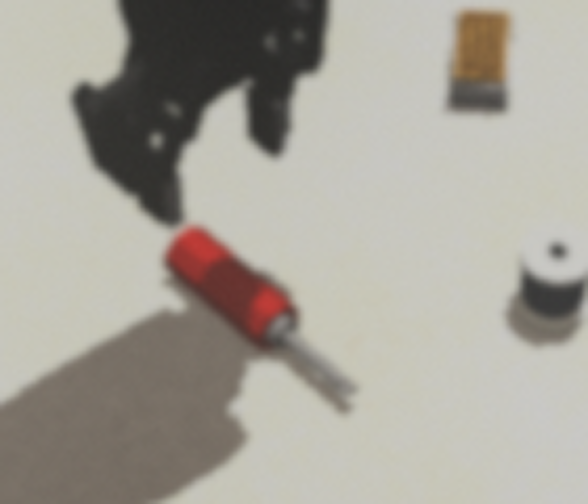

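View pics/t22c.png

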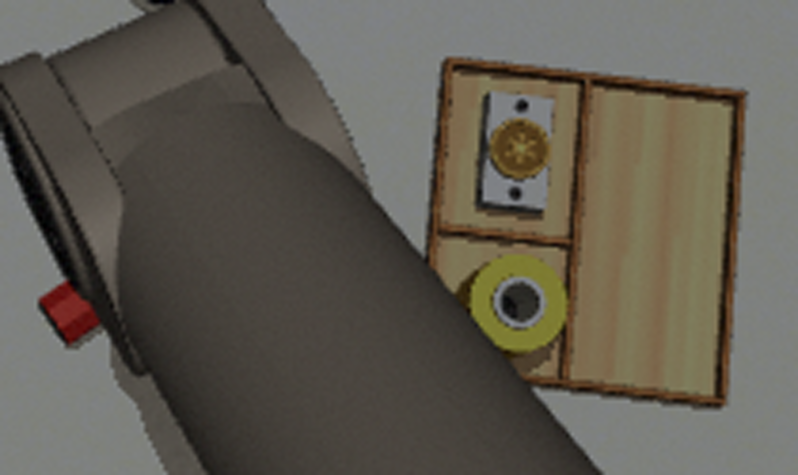

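Emit:
apply_moves --moves "-0.4 0.016 0.013 0.2 0 0 0;-0.4 0 0 0.2 0 0 0;-0.4 0 0 0.2 0 0 0;-0.4 0 0 0.1 0 0 0;-0.4 0 0 0 0 0 0;-0.4 0 0 0 0 0 0"

```text
t: 33.82
eef_pos: [0.4716, -0.0582, -0.0175]
tool_rot: [-0.0, 0.958, 0.285, -0.0]
contact_force: [0.1, 0.0, 2.3]
gripper_width: 0.698
```

```bash
python3 -c "
from h import *
go(.4703,-.058,-.026)
"
```

```text
t 33.82 pos [ 0.4716 -0.0582 -0.0175] phi 33.14 tilt [-0.0002 -0.0007] F [0.1 0.  2.3] w 0.698 q [ 0.48  0.57 -0.59  2.15  0.58  0.59  0.04]
units [-0.008 -0.007  0.071] mm [-1.  -0.8  8.5] xy rows 0.030471168916946772
```

Emit:
apply_moves --moves "-0.4 -0.008 -0.007 0.05 0 0 0;-0.4 0 0 0.018 0 0 0;-0.4 0 0 0 0 0 0;0.2 0 0 0 0 0 0;1 0 0 0 0 0 0;1 0 0 0 0 0 0;1 0 0 0 0 0 0;1 0 0 0 0 0 0;1 0 0 0 0 0 0;1 0 0 0 0 0 0" --force 60

```text
t: 34.65
eef_pos: [0.4706, -0.0576, -0.0251]
tool_rot: [0.0, 0.958, 0.286, 0.0]
contact_force: [-1.5, -1.0, 6.3]
gripper_width: 0.307
```

```bash
python3 -c "
from h import *
go(.4703,-.058,.085)
"
```

```text
t 34.65 pos [ 0.4706 -0.0576 -0.0251] phi 33.19 tilt [0.0007 0.0006] F [-1.5 -1.   6.3] w 0.307 q [ 0.47  0.58 -0.58  2.15  0.6   0.57  0.02]
units [-0.004  0.002 -0.918] mm [  -0.5    0.2 -110.1] xy rows 0.012290693928077
```

Emit:
apply_moves --moves "1 0 0 -0.1 0 0 0;1 0 0 -0.2 0 0 0;1 0 0 -0.25 0 0 0;1 0 0 -0.25 0 0 0;1 0 0 -0.15 0 0 0;1 0 0 0 0 0 -0.97;1 0 0 0 0 0 -0.97;1 0 0 0 0 0 -0.97;1 0 0 0 0 0 -0.97;1 0 0 0 0 0 -0.97;1 0 0 0 0 0 -0.97;1 0 0 0 0 0 -0.97"

```text
t: 35.65
eef_pos: [0.47, -0.0575, 0.0889]
tool_rot: [0.0, 0.864, 0.504, -0.0]
contact_force: [0.3, 0.3, -1.1]
gripper_width: 0.305
```

Emit:
apply_moves --moves "1 0 0 0 0 0 -0.97;1 0 0 0 0 0 -0.97;1 0 0 0 0 0 -0.97;1 0 0 0 0 0 -0.97;1 0 0 0 0 0 -0.97;1 0 0 0 0 0 -0.5;1 0 0 0 0 0 0"

```text
t: 36.23
eef_pos: [0.47, -0.0576, 0.0888]
tool_rot: [0.0, 0.756, 0.655, -0.0]
contact_force: [0.7, -0.2, -1.4]
gripper_width: 0.31
```

```bash
python3 -c "
from h import *
go(.4574,-.3396,.085,81.7)
b=shot('side','s23.png')
s=cv2.imread('pics/s23.png');cv2.imwrite('pics/s23c.png',cv2.resize(s[180:320,220:380],None,fx=4,fy=4,interpolation=2))
"
```

```text
turn deg 0.11842754752734663
t 36.23 pos [ 0.47   -0.0576  0.0888] phi 81.82 tilt [ 0.0001 -0.0001] F [ 0.7 -0.2 -1.4] w 0.31 q [ 0.76  0.46 -0.94  2.08  0.5   0.84  0.96]
units [-2.341  0.236  0.032] mm [-280.9   28.3    3.8] xy rows 6.76983836985673
```

View pics/s23c.png

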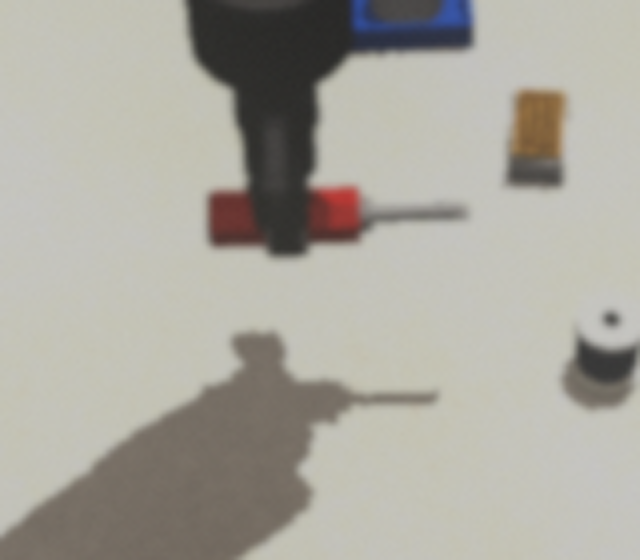

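Emit:
apply_moves --moves "1 -0.293 0.03 0 0 0 0;1 -0.293 0.03 0 0 0 0;1 -0.293 0.03 0 0 0 0;1 -0.293 0.03 0 0 0 0;1 -0.293 0.03 0 0 0 0;1 -0.293 0.03 0 0 0 0;1 -0.293 0.03 0 0 0 0;1 -0.293 0.03 0 0 0 0;1 0 0 0 0 0 0;1 0 0 0 0 0 0"

```text
t: 37.12
eef_pos: [0.4574, -0.3425, 0.0881]
tool_rot: [-0.0, 0.758, 0.652, -0.0]
contact_force: [0.2, 0.3, -1.2]
gripper_width: 0.314
```

```bash
python3 -c "
from h import *
go(.4574,-.3396,-.0201)
"
```

```text
t 37.12 pos [ 0.4574 -0.3425  0.0881] phi 81.39 tilt [-0.0001 -0.0002] F [ 0.2  0.3 -1.2] w 0.314 q [ 1.17  0.59 -0.85  1.86  0.54  0.94  1.49]
units [ 0.024 -0.003  0.902] mm [  2.8  -0.4 108.2] xy rows 0.0687677783387511
```

Emit:
apply_moves --moves "1 0.01 0 0.2 0 0 0;1 0 0 0.25 0 0 0;1 0 0 0.2 0 0 0;1 0 0 0 0 0 0;1 0 0 0 0 0 0"

```text
t: 37.53
eef_pos: [0.4581, -0.3369, 0.01]
tool_rot: [-0.001, 0.756, 0.655, 0.0]
contact_force: [0.3, -0.3, -0.3]
gripper_width: 0.314
```

```bash
python3 -c "
from h import *
go(.4574,-.3396,-.0201)
b=shot('side','s24.png')
s=cv2.imread('pics/s24.png');cv2.imwrite('pics/s24c.png',cv2.resize(s[290:430,260:400],None,fx=4.2,fy=4.2,interpolation=2))
"
```

```text
t 37.53 pos [ 0.4581 -0.3369  0.01  ] phi 81.84 tilt [-0.0026  0.    ] F [ 0.3 -0.3 -0.3] w 0.314 q [ 1.1   0.69 -0.77  1.91  0.65  0.82  1.4 ]
units [-0.023 -0.003  0.25 ] mm [-2.8 -0.3 30.1] xy rows 0.06798333182994867
```

View pics/s24c.png

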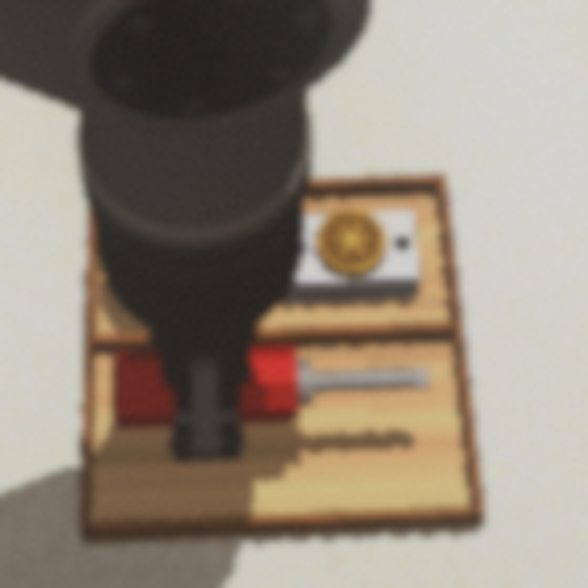

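Emit:
apply_moves --moves "1 -0.023 0 0.1 0 0 0;1 0 0 0.08 0 0 0;1 0 0 0.05 0 0 0;1 0 0 0 0 0 0;1 0 0 0 0 0 0"

```text
t: 38.0
eef_pos: [0.4578, -0.3413, -0.0177]
tool_rot: [-0.0, 0.756, 0.654, -0.0]
contact_force: [0.1, 0.1, -1.7]
gripper_width: 0.309
```

```bash
python3 -c "
from h import *
go(.4574,-.3396,-.0206)
b=shot('side','s25.png')
s=cv2.imread('pics/s25.png');cv2.imwrite('pics/s25c.png',cv2.resize(s[290:430,260:400],None,fx=4.2,fy=4.2,interpolation=2))
"
```

```text
t 38.0 pos [ 0.4578 -0.3413 -0.0177] phi 81.74 tilt [-0.0008 -0.0001] F [ 0.1  0.1 -1.7] w 0.309 q [ 1.08  0.73 -0.74  1.92  0.69  0.77  1.38]
units [ 0.014 -0.005  0.024] mm [ 1.7 -0.6  2.9] xy rows 0.04266174537421765
```

View pics/s25c.png

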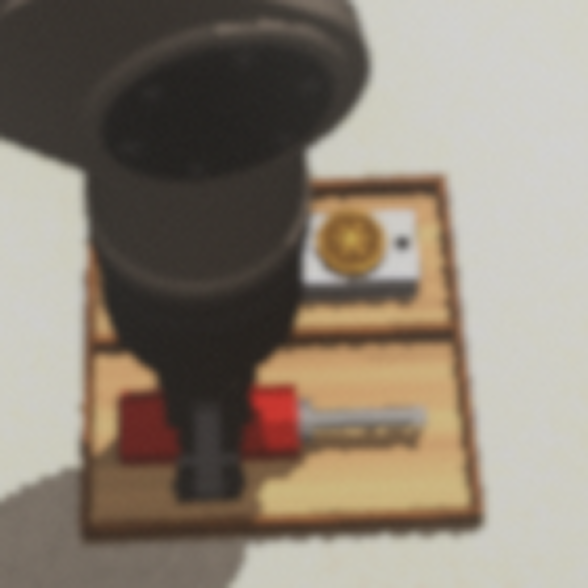

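Emit:
apply_moves --moves "1 0 0 0.027 0 0 0;1 0 0 0 0 0 0;1 0 0 0 0 0 0;0.2 0 0 0 0 0 0;0.1 0 0 0 0 0 0;0.1 0 0 0 0 0 0;0.1 0 0 0 0 0 0;0.1 0 0 -0.05 0 0 0;0.1 0 0 -0.1 0 0 0;0.1 0 0 -0.2 0 0 0;0.1 0 0 -0.25 0 0 0;0 0 0 -0.25 0 0 0"

```text
t: 39.05
eef_pos: [0.4579, -0.3411, 0.0832]
tool_rot: [-0.0, 0.756, 0.655, 0.0]
contact_force: [1.0, -1.2, 0.9]
gripper_width: 0.499
```

Emit:
apply_moves --moves "0 0 0 -0.3 0 0 0;0 0 0 -0.3 0 0 0;0 -0.3 0 0 0 0 0;0 -0.3 0 0 0 0 0;0 -0.3 0 0 0 0 0;0 -0.3 0 0 0 0 0;0 -0.3 0 0 0 0 0;0 -0.3 0 0 0 0 0;0 0 0 0 0 0 0;0 0 0 0 0 0 0"

```text
t: 39.88
eef_pos: [0.4256, -0.5577, 0.1538]
tool_rot: [0.0, 0.758, 0.653, 0.0]
contact_force: [-0.3, 0.8, 0.1]
gripper_width: 0.5
```

```bash
python3 -c "
from h import *
go(.4574,-.3396,-.0206)
b=shot('side','s26.png');a=shot('top','t26.png')
s=cv2.imread('pics/t26.png');cv2.imwrite('pics/t26c.png',cv2.resize(s[170:330,110:520],None,fx=1.95,fy=1.95,interpolation=2))
cv2.imwrite('pics/t26d.png',cv2.resize(s[205:330,380:520],None,fx=4.5,fy=4.5,interpolation=2))
"
```

```text
t 39.88 pos [ 0.4256 -0.5577  0.1538] phi 81.49 tilt [0.0004 0.0002] F [-0.3  0.8  0.1] w 0.5 q [ 1.35  0.7  -0.82  1.49  0.53  1.19  1.87]
units [ 1.836 -0.007  1.453] mm [220.4  -0.8 174.4] xy rows 5.284776881357993
```

View pics/t26c.png

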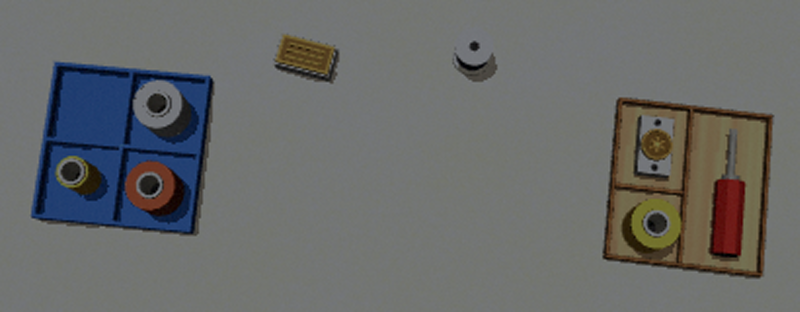

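View pics/t26d.png

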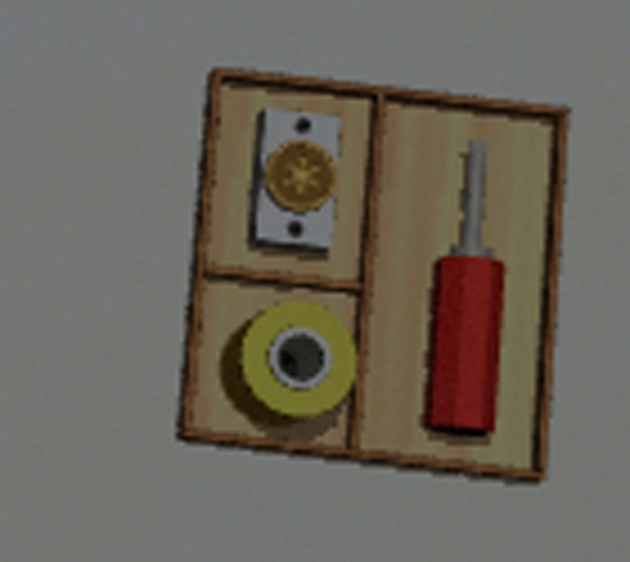

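View pics/s26.png

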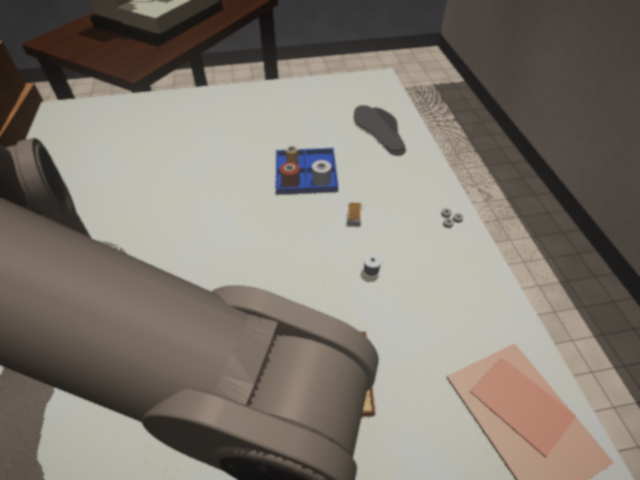

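Everything is in its place: the die at (300,180), the gold roll at (300,355) and the driver at (470,290) each sit in their own cell of the tray. The silver roll stands in the rack's upper-right bay, and the other items have not moved. I'm handing in.

```bash
python3 -c "
from h import *
print(bot.hand_in())"
```

```text
the job is handed in; nothing more can be done
None
```

The set-up tray is made up and the job is handed in. I first stood the silver roll in the free bay of the blue rack. Then I put the full gold roll in the foil roll cell, the round die (relief up) in the die cell, and the red screwdriver along its trough.

**Last checks:**
- **Tray:** The final top picture shows all three items in their cells, clear of the walls. The side camera's view of the tray was blocked by the arm at that point.
- **Rack and bench:** The silver roll stands in its bay. The copper roll, gold stub, bar die and thread spool look unmoved.
- **Robot:** It is clear of everything, and the clock read about 40 s at the end.

**What disagreed:** The fingertips sit about 30 mm higher than the reported tool position. Because of this, the first grasp closed on the top of the silver roll's core, with about 26 N upward. The roll was not visibly moved. I found the offset by pressing the shut fingers on empty bench, which reached about 65 N upward, and corrected every later height for it.

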